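Load clay strips into the drying press and tighten its clicking knob

TASK

Get the clay strips ready for flat drying: put the wooden paddle that was left in the plywood tray into the blue tool crate and lay every clay strip flat inside the tray, side by side, while the tray is still out on the table. Then slide the loaded tray across the table into the red outline under the green press, squarely, and only then turn the orange knob clockwise until the plate presses on the strips and the knob slips for a click or two; stop there and let go, without running it on clicking and without shoving the terracotta cup, the brown stick or the amber jar aside.

Things in the scene. Friction and masses are not known exactly. Their poses are not given: they have to be found in the camera images.
- press: green press fixed to the table, a gate: two posts (24 x 36 mm, feet 24 x 90 mm) at x = -165 and +165 mm, 306 mm free between them, and a beam along x, 354 x 36 mm, underside 109, top 135 mm above the table. Origin on the table under the beam's middle. The tray comes in from its -y side, moving along its +y
- spot (a point): centre of the red outline painted on the table under the press (272 mm along x, 168 along y), where the tray goes; x and y as the press
- platen_face (a point): centre of the underside of the aluminium pressing plate (215 mm along press x, 112 along press y, 12 thick) hanging under the beam; 37 to 42 mm above the table at the start, it goes down 5 mm for each radian of the screw and meets strips lying in the tray at 22 mm
- knob (a point): middle of the orange knob's grip bar, on the vertical screw axis above the press origin, 173 mm above the table. Bar 54 mm along its x, 14 mm along its y (grip this), 159 to 187 mm above the table; orange disc (38 mm wide) below it, then a black disc (64 mm wide, 137 to 149 mm up) that turns with the screw. The bar's white line and the disc's yellow line part when the knob slips
- screw (a joint): angle of the screw and its black disc, rad, grows clockwise seen from above; 0 to 0.9 at the start; friction 0.12 N m, stays where it is left. The plate meets the strips when this is about 4.0
- slip (a joint): angle by which the knob has slipped over the screw, rad, grows clockwise from above; 0 at the start. Knob turn = screw + slip. It slips smoothly, at 0.22 N m, once the plate presses on the strips; each 0.3 rad of slip is one click. One to three clicks are right (at least 0.3); 1.25 or more is overdriven
- tray: loose plywood tray, 256 mm along its x, 152 mm along its y, floor 8 mm thick, rim 8 mm thick all round with its top 18 mm above the table; inside 240 x 136 mm; 0.5 to 0.8 kg empty. Origin at the centre of its underside, z up. To be pushed along the table; it fits under the plate with strips in it
- paddle: loose wooden paddle lying in the tray, 150 mm long: dark handle 80 x 20 x 14 mm along -x, pale blade 70 x 44 x 10 mm along +x; origin on the underside where handle and blade meet, near its centre of mass; x along its length. 0.06 kg. Grip the handle across its 20 mm
- crate: blue open tool crate fixed to the table, 120 mm along its x, 180 mm along its y, 50 mm high, walls and floor 6 mm; origin at the centre of its underside
- pot: terracotta cup, bystander, 64 mm wide, 50 mm high, origin under its centre
- spacer: brown wooden stick, bystander (not a clay strip), 150 x 30 x 12 mm, x along its length, origin under its centre
- jar2: amber glass jar, bystander, 60 mm wide, 80 mm high, origin under its centre
- strip1: clay strip, one of two to four grey flat bars, 110 x 28 x 14 mm, 0.085 kg, stiff (it can be gripped and slides like wood); origin at its CENTRE (7 mm above what it lies on), x along its length, y across its 28 mm width, which is the side to grip. Absent ones are not in the scene
- strip2: as strip1: clay strip 110 x 28 x 14 mm, origin at its centre, x along its length; may be absent
- strip3: as strip1: clay strip 110 x 28 x 14 mm, origin at its centre, x along its length; may be absent
- strip4: as strip1: clay strip 110 x 28 x 14 mm, origin at its centre, x along its length; may be absent
Things that resemble listed ones, but are neither listed nor needed, are in the scene too. Leave any yellow look-alike of the paddle alone.

How it is judged:
By the outcome, as a careful person would: the job done as asked, in the order asked, and still so for the second after the job is handed in, with the robot touching nothing.
Of strip1, strip2, strip3, strip4 only 2 to 4 are there at a start; the rules pass over those that are not, and their reading is None.
At some moment in a run one of strip1, strip2, strip3, strip4 may be knocked a few centimetres aside while the robot is not near it.
Once in a run the grip may slacken for a moment while it holds something.
It also fails if it takes over 210 s, if anything falls off the work surface, if the arm or the gripper's body presses on something with over 40 N, if the wrist force passes 120 N, or if a joint passes its speed limit or range.

ROBOT

A 6-joint arm with a two-finger parallel gripper is mounted at the origin on the work surface. World frame = base frame: x ahead of the robot, y to its left, z up, the work surface at z = 0. Lengths are in m, angles in rad, forces in N, time in s.
With the tool pointing down it reaches from about 0.3 to 0.75 m from the base axis. Payload 8.5 kg.
Tool frame: the origin (TCP) lies between the finger pads; the fingertips stand 17 mm ahead of it and the grasp point (between the pads) lies 2 mm behind it; x points along the fingers, y is the direction in which the jaws open and shut, and the axes are right-handed (so a half turn about x gives the same grasp; the last joint's range is limited). The gripper opens to 85 mm and grips with 20 to 120 N. Pads are 22 mm wide; open, the fingers measure 114 mm over their backs; the gripper's body (76 mm by 85 mm) begins 54 mm behind the grasp point. The pads swing forward as they close: fully open they stand 13 mm farther back than shut.
Start: joints at [0.954, 0.381, 1.297, -0, 1.464, -0.215], TCP at [0.215, 0.506, 0.217] pointing down, gripper open.
Joint ranges: [-3.11, 3.11], [-0.89, 2.33], [0.22, 2.48], [-1.42, 4.56], [0.17, 2.85], [-2.88, 2.88]. Speed limits (rad/s): [2.39, 2.39, 3.14, 3.14, 3.14, 3.14].

INTERFACE

Orientations are given as [roll, pitch, yaw] about the fixed x, y, z axes, in that order (R = Rz(yaw) Ry(pitch) Rx(roll)).
In Python, from plant import state, get_image, calibration, job_done, finder gives the robot as it stands.
- The arm moves only by the tool move_arm, never from a script. Its argument "series" is one flat list of numbers, 5 for each row, row after row: the opening, from 0 (shut) to 1 (fully open), then the shift along the tool's x, y, z in mm, then the turn about the tool's x in rad. In form: [gripper, x, y, z, yaw, gripper, x, y, z, yaw, ...]. A call has 1 to 20 rows; each row is the pose to reach, as a shift and turn from the pose commanded when the call began, along the tool's axes at that moment; what a row does not reach only later rows make up. A row lasts 1/12 s, in which the tool goes at most 41.7 mm and 7.16 degrees, less where a joint would pass 70% of its speed; a pose out of reach is approached as far as the arm can. A call with a gripper value outside its range is refused whole. The fingers move at their own pace and stop on an object; "newtons" is the grip in N (left out, the last holds). Time passes only in rows, so rows that repeat a pose let the fingers close. It gives the time, the measured TCP pose, the force and the opening at its end, in the units of the state.
- state(): the state, without advancing time (a new reading comes with each control period).
- get_image(name): name is "side" or "top"; returns the picture (480x640x3 uint8, blue, green, red); there is no depth.
- calibration(name): a dict with "fx", "fy", "cx", "cy" (pixels), "extrinsics" (4x4, takes a point from world to camera coordinates). Camera axes: x right, y down, z forward; pixel columns grow to the right and rows downward; lengths in m; the calibration is good to about 2 mm. A picture is of the moment at which its call begins. calibration takes no time and is no camera call.
- job_done(): hands the job in, once; it reports no verdict.
Trained networks look in the newest picture that a camera, given by its name, has taken for a name from the list of things; names that differ only in an ending like _2 or _b are one class to them, and where a whole thing is asked for, a point or a joint stands for the part that bears it (a point fixed in the world has none). Each returns a list of dicts, best first, with "score" (0 to 1); they miss things now and then, are a little off and sometimes report something else, mostly with a low value. They report only what shows in the picture. A call takes as long as a camera call. They do not tell look-alikes from the thing itself.
- finder.find_in(camera, name): "position" ([column, row] in pixels, amid what is visible of it).
- finder.cut_out(camera, name): "pixels" (480x640 bool, what is visible of it) and "position" ([column, row] in pixels, amid what is visible of it).
The state is a dict: "t": time; "joint_pos": joint angles; "dq": joint speeds; "effort": joint torques, N m; "ee_pos": TCP position; "tcp_rot": TCP orientation; "contact_force": force on the tool from outside, world axes, zero at the start; "ft_torque": the same for the moment, N m; "gripper_width": opening from 0.0 (shut) to 1.0 (fully open).
Only numpy, scipy, OpenCV 4.12 (cv2) and the standard library are available. Lean on these libraries where they do the work, as an engineer would, in place of code of your own. Each camera call takes 0.05 s, during which the arm holds its last target. There are 200 camera calls.

## Working session

There is one attempt and no reset: what is moved stays moved. The work goes in short steps, Python scripts to look and compute and a tool call to move; the robot and the scene stay as the last step left them, time stands still between calls to the robot, and variables do not carry over. Pictures are saved under pics/ and viewed, about 12 in all and at most 16, crops included, and the job is handed in when it is done.

Besides the shell and the picture viewer there is one more tool, called after ">>>" as a command line: name --argument value ..., lists and objects as JSON in quotes. move_arm: Moves the arm, as the interface text tells. Its arguments: {"type":"object","properties":{"series":{"type":"array"},"newtons":{"type":"number"}},"required":["series"]}

```bash
mkdir -p pics; ls; python3 - <<'E'
from plant import *
import cv2,numpy as np
for n in("top","side"):
    cv2.imwrite(f"pics/{n}0.png",get_image(n)); c=calibration(n); print(n,c["fx"],c["fy"],c["cx"],c["cy"]); print(np.round(c["extrinsics"],4).tolist())
print(state())
E
```

```text
pics
top 574.5570703510709 574.5570703510709 317.19216422779635 234.83340113955
[[0.0197, -0.9998, -0.004, -0.0005], [-0.9891, -0.0189, -0.1463, 0.5667], [0.1462, 0.0068, -0.9892, 1.5167], [0.0, 0.0, 0.0, 1.0]]
side 577.1972261468832 577.1972261468832 311.38902472165313 233.93602242630217
[[-0.9913, -0.1306, -0.0158, 0.5558], [-0.073, 0.6461, -0.7597, 0.1249], [0.1094, -0.752, -0.65, 1.5093], [0.0, 0.0, 0.0, 1.0]]
{'t': 0.1, 'joint_pos': array([ 9.53693455e-01,  3.81120179e-01,  1.29814652e+00, -1.62025437e-05,
        1.46362073e+00, -2.15312528e-01]), 'dq': array([-9.99686698e-05, -4.34562062e-04, -2.72264765e-03, -4.61983677e-04,
       -8.64827404e-04, -6.76202117e-04]), 'effort': array([ 2.99639287e-03, -4.49224699e+01, -2.31654865e+01, -2.45980236e-04,
        3.69881818e-03, -5.24928998e-05]), 'ee_pos': array([0.21493314, 0.50595971, 0.21669104]), 'tcp_rot': array([-1.77366924,  1.56950145, -2.17545784]), 'contact_force': array([ 0.21917518, -0.48774152,  0.7567642 ]), 'ft_torque': array([0.04726769, 0.01450663, 0.00031089]), 'gripper_width': 0.9978196185441158}
```

View pics/top0.png

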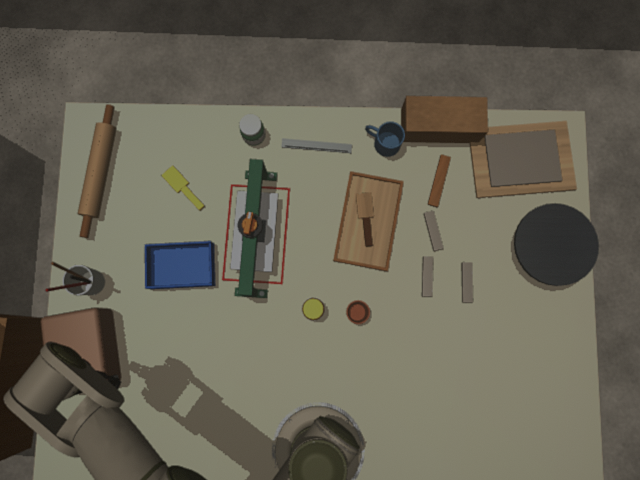

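View pics/side0.png

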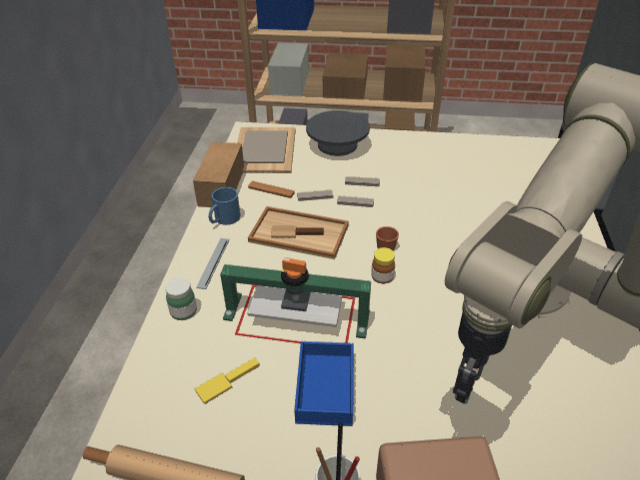

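The pictures show three grey strips: top (433,231), (427,277) and (467,283). Their look-alikes are the longer grey metal bar at (317,145) and the brown spacer at (439,181). The paddle is in the tray at (366,218), and its yellow look-alike is at (183,188). The crate is at (180,265), the press and red outline at (257,232), the cup at (358,312) and the amber/yellow-topped jar at (313,309). The white/green jar at (251,130) is a look-alike of that jar. Next I measure poses.

```bash
cat > h.py <<'E'
from plant import *
import cv2, numpy as np
from scipy.optimize import least_squares
from scipy.spatial.transform import Rotation as Ro
C={n:calibration(n) for n in("top","side")}
def proj(n,P):
    c=C[n];P=np.atleast_2d(P);q=P@c["extrinsics"][:3,:3].T+c["extrinsics"][:3,3]
    return np.c_[c["fx"]*q[:,0]/q[:,2]+c["cx"],c["fy"]*q[:,1]/q[:,2]+c["cy"]]
def back(n,uv,z):
    c=C[n];uv=np.atleast_2d(uv);R=c["extrinsics"][:3,:3];t=c["extrinsics"][:3,3]
    d=np.c_[(uv[:,0]-c["cx"])/c["fx"],(uv[:,1]-c["cy"])/c["fy"],np.ones(len(uv))]@R; o=-R.T@t
    return o+d*((z-o[2])/d[:,2])[:,None]
def box(p,s,z0):  # corners of upright box at pose (x,y,th)
    c,s_=np.cos(p[2]),np.sin(p[2])
    return np.array([[p[0]+c*a*s[0]/2-s_*b*s[1]/2,p[1]+s_*a*s[0]/2+c*b*s[1]/2,z0+k*s[2]] for a in(-1,1) for b in(-1,1) for k in(0,1)])
def mom(m):
    a=m["m00"];return np.array([m["m10"]/a,m["m01"]/a]),np.array([m["mu20"]/a-m["mu02"]/a,2*m["mu11"]/a])
def fitbox(n,mask,s,z0):
    m=mask.astype(np.uint8);k,lab,st,_=cv2.connectedComponentsWithStats(m);m=(lab==1+np.argmax(st[1:,4])).astype(np.uint8)
    g0,g1=mom(cv2.moments(m,True)); th=.5*np.arctan2(g1[1],g1[0])
    w=back(n,[g0,g0+10*np.array([np.cos(th),np.sin(th)])],z0+s[2]/2); d=w[1]-w[0]
    def f(p):
        h=cv2.convexHull(proj(n,box(p,s,z0)).astype(np.float32)); c0,c1=mom(cv2.moments(h))
        a=np.arctan2(c1[1],c1[0])-np.arctan2(g1[1],g1[0]); return [c0[0]-g0[0],c0[1]-g0[1],5*np.sin(a/2)*2]
    r=least_squares(f,[w[0][0],w[0][1],np.arctan2(d[1],d[0])],x_scale=[.01,.01,.1],diff_step=1e-4)
    h=cv2.contourArea(cv2.convexHull(proj(n,box(r.x,s,z0)).astype(np.float32)))
    return r.x,m.sum()/h,np.round(g0)
def tool():
    s=state();return s["ee_pos"],Ro.from_euler("xyz",s["tcp_rot"]).as_matrix()
def goto(p,jaw=None): # world target -> tool shift mm, turn about tool x to bring jaw axis (tool y) on angle jaw (mod pi)
    e,R=tool();d=R.T@(np.array(p)-e)*1000;t=None
    if jaw is not None:
        j=R.T@[np.cos(jaw),np.sin(jaw),0];t=np.arctan2(j[2],j[1]);t=(t+np.pi/2)%np.pi-np.pi/2
    print("shift",np.round(d,1),"turn",t,"j6",state()["joint_pos"][5].round(2))
def strips():
    for n in("top","side"):
        get_image(n)
        for d in finder.cut_out(n,"strip1"):
            if d["score"]>.2:
                p,a,g=fitbox(n,d["pixels"],(.11,.028,.014),Z0); print(n,round(d["score"],2),p.round(4),"area",round(a,2),g)
Z0=0.
E
python3 - <<'E'
from h import *
strips()
S=dict(tray=(.256,.152,.018),crate=(.12,.18,.05),pot=(.064,.064,.05),spacer=(.15,.03,.012),jar2=(.06,.06,.08),paddle=(.15,.03,.012))
for n in("top","side"):
    im=get_image(n)
    for k,s in S.items():
        for d in finder.cut_out(n,k)[:3]:
            if d["score"]>.2:
                p,a,g=fitbox(n,d["pixels"],s,.008 if k=="paddle" else 0); print(n,k,round(d["score"],2),p.round(4),"area",round(a,2),g)
    hsv=cv2.cvtColor(im,cv2.COLOR_BGR2HSV);m=((hsv[...,0]<8)|(hsv[...,0]>172))&(hsv[...,1]>130)&(hsv[...,2]>70)
    x0,x1,y0,y1=(215,300,175,295) if n=="top" else (230,362,280,345)
    q=np.argwhere(m[y0:y1,x0:x1])[:,::-1]+[x0,y0]
    w=back(n,q,0)[:,:2]; print(n,len(q),"outline",cv2.minAreaRect(w.astype(np.float32)))
    for d in finder.find_in(n,"knob")[:2]: print("knob",d["score"],back(n,d["position"],.175).round(4))
e,R=tool();print(R.round(3))
E
```

```text
top 0.95 [ 0.4638 -0.2934 -0.0379] area 0.97 [427. 276.]
top 0.87 [ 0.4491 -0.4016  3.1343] area 0.89 [467. 282.]
top 0.68 [ 0.5909 -0.3108 -2.9107] area 1.05 [433. 230.]
top 0.56 [ 0.5971  0.1982 -2.6189] area 1.24 [250. 225.]
side 0.77 [ 0.4625 -0.2903  3.1234] area 0.99 [355. 201.]
side 0.59 [ 0.5973 -0.3068 -2.8672] area 0.86 [313. 195.]
side 0.54 [ 0.4505 -0.3984  3.1332] area 0.84 [362. 181.]
top tray 0.88 [ 0.6131 -0.1312 -0.2063] area 0.88 [369. 221.]
top crate 0.61 [ 0.4804  0.383  -3.0354] area 0.95 [179. 264.]
top spacer 0.65 [ 0.7343 -0.3285 -0.2802] area 0.92 [439. 180.]
top jar2 0.87 [ 0.373   0.0254 -2.2039] area 0.71 [313. 309.]
top paddle 0.84 [ 0.7044  0.3947 -2.3728] area 1.0 [181. 185.]
top paddle 0.82 [ 0.6309 -0.1224 -3.0332] area 1.01 [366. 214.]
top 406 outline ((0.5738428831100464, 0.18180760741233826), (0.166304811835289, 0.2704264223575592), 87.23448944091797)
knob 0.71 [[0.5819 0.184  0.175 ]]
side tray 0.59 [ 0.6135 -0.1275  2.9477] area 0.85 [299. 232.]
side crate 0.57 [0.4792 0.385  0.0595] area 0.99 [325. 383.]
side pot 0.73 [ 0.3626 -0.1122  1.9132] area 0.63 [387. 236.]
side pot 0.54 [0.5993 0.0551 2.2382] area 0.7 [294. 271.]
side spacer 0.79 [ 0.731  -0.3245  2.879 ] area 0.77 [272. 189.]
side jar2 0.58 [ 0.3685  0.0204 -1.5499] area 0.8 [383. 265.]
side paddle 0.83 [ 0.6253 -0.119  -2.9817] area 1.0 [294. 231.]
side paddle 0.68 [ 0.7009  0.4026 -2.3559] area 0.94 [224. 381.]
side paddle 0.54 [ 0.5891 -0.2989 -2.8816] area 0.77 [315. 195.]
side 287 outline ((0.5745352506637573, 0.1830701231956482), (0.16815221309661865, 0.27006128430366516), 87.31678009033203)
knob 0.87 [[0.573  0.1936 0.175 ]]
[[-0.     0.391  0.92 ]
 [-0.     0.92  -0.391]
 [-1.    -0.    -0.   ]]
```

```bash
python3 - <<'E'
from h import *
for n in("top","side"):
    im=get_image(n)
    P=[d for d in finder.cut_out(n,"paddle") if (abs(d["position"][0]-(366 if n=="top" else 294))<12)][0]["pixels"]
    T=finder.cut_out(n,"tray")[0]["pixels"]
    m=cv2.morphologyEx((P|T).astype(np.uint8),cv2.MORPH_CLOSE,np.ones((7,7)))
    print(n,"tray",fitbox(n,m,(.256,.152,.018),0))
    g=cv2.cvtColor(im,cv2.COLOR_BGR2GRAY).astype(int);near=cv2.dilate(P.astype(np.uint8),np.ones((3,3)))>0
    th=cv2.threshold(g[P].astype(np.uint8),0,255,cv2.THRESH_OTSU)[0]; 
    print("handle",fitbox(n,P&(g<th),(.08,.02,.014),.008)," blade",fitbox(n,P&(g>=th),(.07,.044,.010),.008))
    if n=="top": cv2.imwrite("pics/c1.png",cv2.resize(im[140:320,330:490],None,fx=3.3,fy=3.3,interpolation=cv2.INTER_CUBIC))
E
```

```text
Traceback (most recent call last):
IndexError: list index out of range
```

```bash
cat >> h.py <<'E'
def seek(n,name,uv,r=18,tries=5):
    for _ in range(tries):
        im=get_image(n)
        L=[d for d in finder.cut_out(n,name) if np.hypot(*(np.array(d["position"])-uv))<r]
        if L: return im,L[0]["pixels"]
    raise SystemExit(f"{name} not found in {n}")
E
python3 - <<'E'
from h import *
for n in("top","side"):
    _,T=seek(n,"tray",(369,221) if n=="top" else (299,232))
    im,P=seek(n,"paddle",(366,216) if n=="top" else (296,231))
    if n=="top": cv2.imwrite("pics/c1.png",cv2.resize(im[140:320,330:490],None,fx=3.3,fy=3.3,interpolation=cv2.INTER_CUBIC))
    m=cv2.morphologyEx((P|T).astype(np.uint8),cv2.MORPH_CLOSE,np.ones((7,7)))
    print(n,"tray",fitbox(n,m,(.256,.152,.018),0))
    g=cv2.cvtColor(im,cv2.COLOR_BGR2GRAY)
    th=cv2.threshold(g[P],0,255,cv2.THRESH_OTSU)[0]
    print("handle",fitbox(n,P&(g<th),(.08,.02,.014),.008)," blade",fitbox(n,P&(g>=th),(.07,.044,.010),.008))
E
```

```text
top tray (array([ 0.61550637, -0.13043472, -0.17064027]), np.float64(0.9989199343328434), array([368., 221.]))
handle (array([ 0.58390847, -0.12682491, -3.04630816]), np.float64(0.9175351742954128), array([367., 231.]))  blade (array([ 0.65773179, -0.11945068, -3.10668864]), np.float64(1.0026647182880244), array([365., 205.]))
side tray (array([ 0.61353147, -0.12835444,  2.9938984 ]), np.float64(0.9664932702440541), array([299., 231.]))
handle (array([ 0.58340191, -0.12266173, -3.02170549]), np.float64(0.8639717517607843), array([309., 231.]))  blade (array([ 0.6486621 , -0.11983915, -2.87788105]), np.float64(0.8901698559374168), array([286., 231.]))
```

View pics/c1.png

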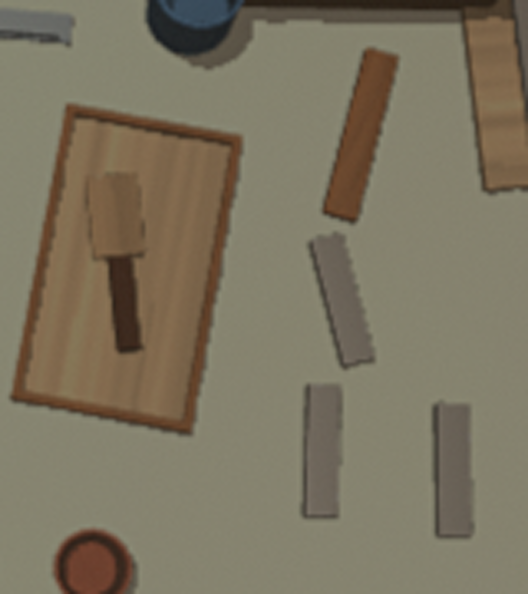

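```bash
python3 - <<'E'
from h import *
goto([.604,-.123,.26],1.67)
E
```

```text
shift [ -42.8 -426.9  604. ] turn -0.5010579415756427 j6 -0.22
```

>>> move_arm --series '[1,-40,0,0,0,1,-43,-427,604,-0.5,1,-43,-427,604,-0.5,1,-43,-427,604,-0.5,1,-43,-427,604,-0.5,1,-43,-427,604,-0.5,1,-43,-427,604,-0.5,1,-43,-427,604,-0.5,1,-43,-427,604,-0.5,1,-43,-427,604,-0.5,1,-43,-427,604,-0.5,1,-43,-427,604,-0.5,1,-43,-427,604,-0.5,1,-43,-427,604,-0.5,1,-43,-427,604,-0.5,1,-43,-427,604,-0.5,0.7,-43,-427,604,-0.5,0.7,-43,-427,604,-0.5,0.7,-43,-427,604,-0.5,0.7,-43,-427,604,-0.5]'

```text
t: 3.32
ee_pos: [0.6058, -0.1284, 0.2586]
tcp_rot: [-2.442, 1.57, -2.348]
contact_force: [0.3, 0.4, -1.3]
gripper_width: 0.699
```

```bash
python3 - <<'E'
from h import *
goto([.604,-.123,.029],1.67); print(tool(),state()["t"])
E
```

```text
shift [229.6   5.7  -1.1] turn -0.005461483787982502 j6 -2.06
(array([ 0.60583507, -0.1284305 ,  0.25860857]), array([[-7.94221239e-04, -9.36055587e-02,  9.95609044e-01],
       [-8.07524098e-04,  9.95609093e-01,  9.36049192e-02],
       [-9.99999359e-01, -7.29635280e-04, -8.66322632e-04]])) 3.3167
```

>>> move_arm --series '[0.7,40,5.5,-1,0,0.7,80,5.5,-1,0,0.7,120,5.5,-1,0,0.7,160,5.5,-1,0,0.7,200,5.5,-1,0,0.7,220,5.5,-1,0,0.7,230,5.5,-1,0,0.7,231,5.5,-1,0,0.7,231,5.5,-1,0]' --newtons 40

```text
t: 4.07
ee_pos: [0.6031, -0.1178, 0.0301]
tcp_rot: [-0.48, 1.569, -0.381]
contact_force: [0.2, 0.4, 1.0]
gripper_width: 0.699
```

```bash
python3 - <<'E'
from h import *
goto([.604,-.123,.028],1.67); print(tool()[0],state()["contact_force"])
a=get_image("side");b=get_image("top")
cv2.imwrite("pics/g1.png",np.hstack([cv2.resize(a[180:280,230:370],None,fx=2.8,fy=2.8),cv2.resize(b[160:260,310:450],None,fx=2.8,fy=2.8)]))
E
```

```text
shift [ 2.1 -5.3  0.4] turn -0.0008801697898432881 j6 -2.05
[ 0.60305029 -0.11778178  0.03009672] [0.17354869 0.39586703 0.96709442]
```

View pics/g1.png

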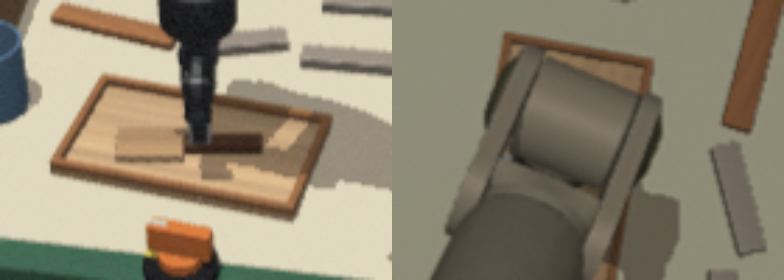

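The gripper stands over the handle just behind the blade, straddling it. My 5 mm correction followed a transient reading, so I undo it and grip.

>>> move_arm --series '[0.7,2,-5,0,0,0.7,2,-5,0,0,0.7,2,-5,0,0,0,2,-5,0,0,0,2,-5,0,0,0,2,-5,0,0,0,2,-5,0,0,0,2,-5,0,0,0,2,-5,0,0,0,2,-5,0,0,0,-20,-5,0,0,0,-50,-5,0,0,0,-90,-5,0,0,0,-130,-5,0,0,0,-170,-5,0,0,0,-200,-5,0,0,0,-230,-5,0,0,0,-230,-5,0,0,0,-230,-5,0,0]' --newtons 50

```text
t: 5.75
ee_pos: [0.6033, -0.1227, 0.2607]
tcp_rot: [-0.49, 1.567, -0.392]
contact_force: [0.0, 0.6, -0.7]
gripper_width: 0.0
```

```bash
python3 - <<'E'
from h import *
# paddle yaw .10 at tool; crate yaw ~.08 -> paddle x to crate y dir
print(tool()[0],state()["gripper_width"])
yc=.078
for s in(1,-1):
    goto([.480,.384,.26],yc)
for n,uv in(("top",(179,264)),("side",(325,383))):
    im,m=seek(n,"crate",uv); print(fitbox(n,m,(.12,.18,.05),0))
a=get_image("side");cv2.imwrite("pics/g2.png",cv2.resize(a[120:320,200:420],None,fx=2,fy=2))
E
```

```text
[ 0.60326842 -0.12273741  0.26066882] 0.00021615857458953054
shift [-3.000e-01  5.164e+02 -7.300e+01] turn -1.5505602819269653 j6 -2.06
shift [-3.000e-01  5.164e+02 -7.300e+01] turn -1.5505602819269653 j6 -2.06
(array([ 0.47993223,  0.38291526, -3.07210102]), np.float64(0.9980939135415926), array([179., 264.]))
(array([0.47908441, 0.38529808, 0.05643566]), np.float64(0.9918735769112381), array([325., 383.]))
```

View pics/g2.png

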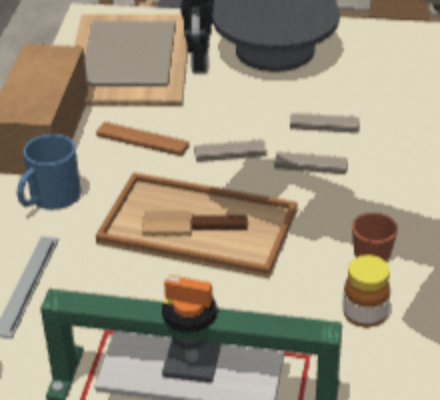

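Missed: the gripper shut empty and the paddle still lies in the tray. I check where it lies now.

```bash
python3 - <<'E'
from h import *
for n in("side","top"):
  for k,s,uv in (("paddle",(.15,.03,.012),(366,216) if n=="top" else (297,231)),):
    im=get_image(n)
    for d in finder.cut_out(n,k):
        P=d["pixels"];g=cv2.cvtColor(im,cv2.COLOR_BGR2GRAY);th=cv2.threshold(g[P],0,255,cv2.THRESH_OTSU)[0]
        if np.hypot(*(np.array(d["position"])-uv))<25:print(n,"handle",fitbox(n,P&(g<th),(.08,.02,.014),.008)," blade",fitbox(n,P&(g>=th),(.07,.044,.010),.008))
# projected TCP now
print(proj("side",tool()[0]), proj("side",[.604,-.123,.02]))
E
```

```text
side handle (array([ 0.58483298, -0.12362977, -2.95825396]), np.float64(0.8518969930387568), array([309., 231.]))  blade (array([ 0.65275968, -0.12026359, -2.84704709]), np.float64(0.8558153667548686), array([285., 230.]))
top handle (array([ 0.62082198, -0.12603642, -1.59566359]), np.float64(0.07257363399760199), array([367., 218.]))  blade (array([ 0.6367101 , -0.12082948, -1.66554277]), np.float64(0.3192802538923873), array([365., 212.]))
[[299.8727777 158.8913861]] [[301.90398291 229.08728467]]
```

>>> move_arm --series '[0.7,40,0,0,0,0.7,80,0,0,0,0.7,120,0,0,0,0.7,160,0,0,0,0.7,200,0,0,0,0.7,220,0,0,0,0.7,234,0,0,0,0.7,236,0,0,0,0.7,236,0,0,0,0.7,236,0,0,0,0.3,236,0,0,0,0.1,236,0,0,0,0,236,0,0,0,0,236,0,0,0,0,236,0,0,0,0,236,0,0,0]' --newtons 50

```text
t: 7.53
ee_pos: [0.6029, -0.1226, 0.0234]
tcp_rot: [-0.67, 1.571, -0.571]
contact_force: [0.4, -0.5, -0.2]
gripper_width: 0.001
```

```bash
python3 - <<'E'
from h import *
a=get_image("side");cv2.imwrite("pics/g3.png",cv2.resize(a[170:270,240:370],None,fx=6,fy=6,interpolation=cv2.INTER_CUBIC))
e,R=tool();print(proj("side",e)-[240,170],proj("side",e+[0,0,-.017])-[240,170])
E
```

```text
[[62.21212199 58.31210347]] [[62.36629422 62.83127103]]
```

View pics/g3.png

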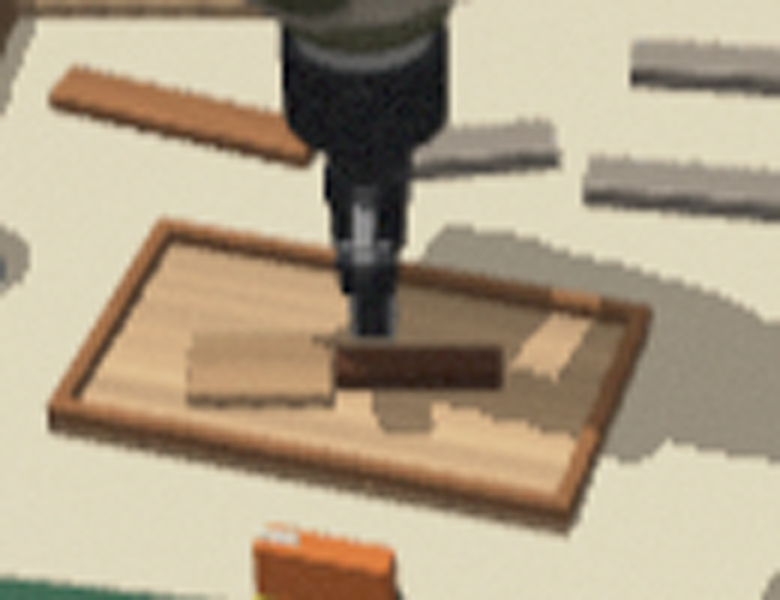

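```bash
python3 - <<'E'
from h import *
print(proj("side",[[.215,.506,.217],[.215,.506,.200],[.215,.506,.187]]))
a=cv2.imread("pics/side0.png");b=get_image("side")
x=np.hstack([cv2.resize(a[330:420,420:520],None,fx=4,fy=4,interpolation=cv2.INTER_CUBIC),cv2.resize(b[180:270,250:350],None,fx=4,fy=4,interpolation=cv2.INTER_CUBIC)])
for z in(.217,.2,): 
    u=((proj("side",[.215,.506,z])[0]-[420,330])*4).astype(int);cv2.circle(x,tuple(u),2,(0,0,255),-1)
e=tool()[0]
for z in(0,.017):
    u=((proj("side",e-[0,0,z])[0]-[250,180])*4+[400,0]).astype(int);cv2.circle(x,tuple(u),2,(0,0,255),-1)
cv2.imwrite("pics/g4.png",x)
E
```

```text
[[467.2975632  388.74923689]
 [465.76394642 394.36809319]
 [464.61336816 398.58357518]]
```

View pics/g4.png

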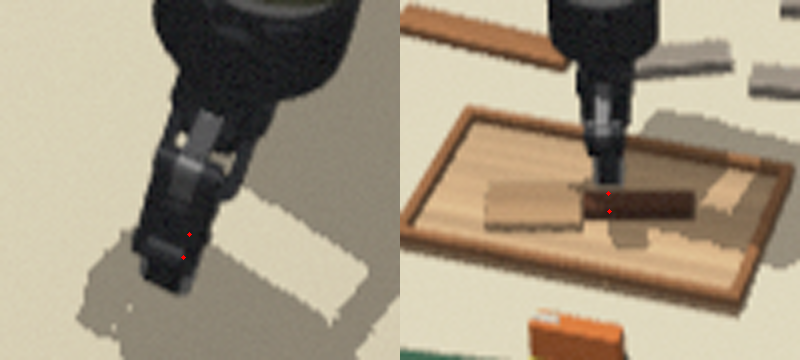

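The finger shows about 7 px above where its reported pose projects, the contact force is about 0 and the paddle hasn't moved, so the tip may really be higher than reported. I probe downward in small steps.

>>> move_arm --series '[0,1,0,0,0,0,2,0,0,0,0,3,0,0,0,0,4,0,0,0,0,4,0,0,0]'

```text
t: 8.05
ee_pos: [0.6028, -0.1226, 0.0189]
tcp_rot: [2.677, 1.57, 2.775]
contact_force: [-0.5, 0.1, -0.4]
gripper_width: -0.003
```

```bash
python3 - <<'E'
from h import *
s=state();print(s["ee_pos"],s["joint_pos"],s["contact_force"],s["effort"])
b=get_image("top");c=get_image("side")
for n,im in(("top",b),("side",c)): 
    for k in("gripper","tray"):
        pass
cv2.imwrite("pics/g5.png",np.hstack([cv2.resize(b[100:360,250:510],(520,520)),cv2.resize(c[190:250,270:300+30],None,fx=4.6,fy=520/60)])[:, :800])
E
```

```text
[ 0.6028099  -0.12258251  0.0188988 ] [-3.92802324e-01  6.88592182e-01  1.36587445e+00 -1.56887587e-05
  1.08764745e+00 -2.06177330e+00] [-0.51106629  0.131522   -0.44535499] [ 1.13126705e-03 -5.51722419e+01 -1.80641735e+01  2.21081536e-04
 -3.46184475e-02  4.93081203e-06]
```

View pics/g5.png

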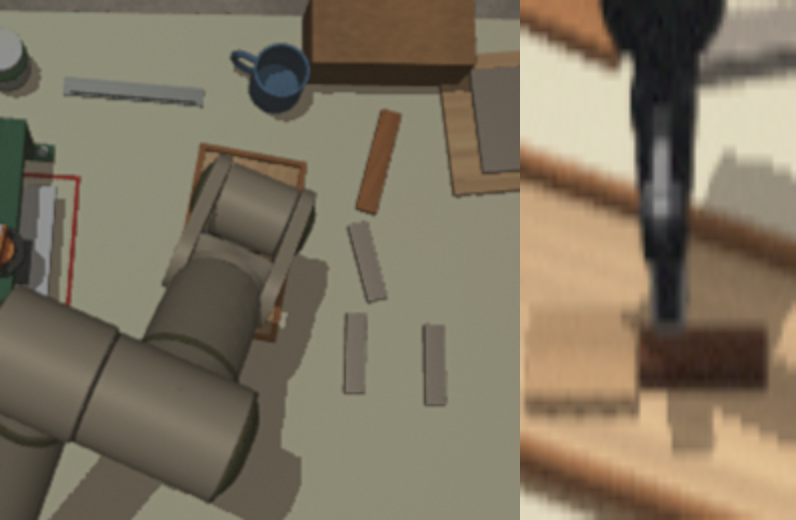

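>>> move_arm --series '[0.6,-8,0,0,0,0.6,-8,0,0,0,0.6,-8,0,0,0,0.6,-8,0,0,0,0.6,-4,0,0,0,0.6,0,0,0,0,0.6,2,0,0,0,0.6,4,0,0,0,0.6,6,0,0,0,0.6,6,0,0,0]'

```text
t: 8.98
ee_pos: [0.6027, -0.1225, 0.0127]
tcp_rot: [2.647, 1.57, 2.745]
contact_force: [-0.4, 1.4, 0.1]
gripper_width: 0.601
```

```bash
python3 - <<'E'
from h import *
s=state();print(s["ee_pos"],s["contact_force"],s["gripper_width"])
c=get_image("side")
x=cv2.resize(c[185:255,260:350],None,fx=7,fy=7,interpolation=cv2.INTER_CUBIC)
cv2.imwrite("pics/g6.png",x)
E
```

```text
[ 0.60274439 -0.12254097  0.01267478] [-0.44469587  1.38188791  0.12656034] 0.600882664593907
```

View pics/g6.png

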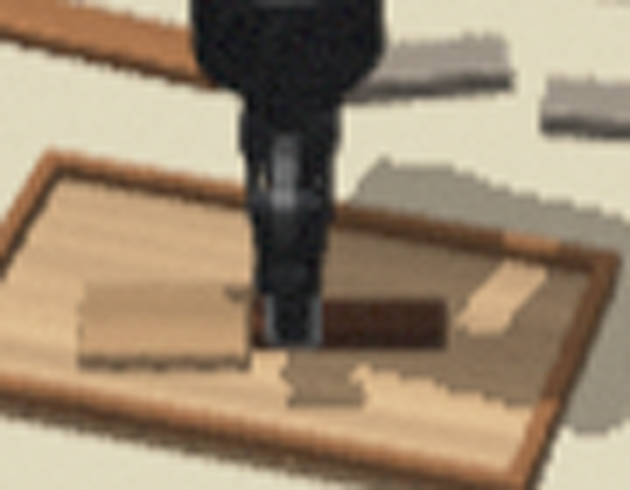

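The near fingertip now reads about 10 mm above where the state puts it, so the reported height seems about 20 mm low. I keep going down under force watch.

>>> move_arm --series '[0.6,2,0,0,0,0.6,4,0,0,0,0.6,6,0,0,0,0.6,8,0,0,0,0.6,9,0,0,0,0.6,10,0,0,0,0.6,10,0,0,0]'

```text
t: 9.62
ee_pos: [0.6028, -0.1226, 0.003]
tcp_rot: [2.651, 1.57, 2.749]
contact_force: [-0.6, -1.0, 0.1]
gripper_width: 0.599
```

>>> move_arm --series '[0.4,0,0,0,0,0.2,0,0,0,0,0,0,0,0,0,0,0,0,0,0,0,0,0,0,0,0,0,0,0,0,0,0,0,0,0,0,0,0,0,0]' --newtons 50

```text
t: 10.28
ee_pos: [0.6031, -0.1227, 0.0036]
tcp_rot: [-0.439, 1.57, -0.341]
contact_force: [-0.4, 0.3, 4.6]
gripper_width: 0.211
```

Gripped (18 mm opening), so the ~20 mm height bias is confirmed. Lift to clear, then carry to the crate.

>>> move_arm --series '[0,-15,0,0,0,0,-40,0,0,0,0,-70,0,0,0,0,-105,0,0,0,0,-140,0,0,0,0,-175,0,0,0,0,-210,0,0,0,0,-240,0,0,0,0,-257,0,0,0,0,-257,0,0,0]'

```text
t: 11.12
ee_pos: [0.6039, -0.123, 0.2641]
tcp_rot: [-0.502, 1.564, -0.404]
contact_force: [-0.1, -0.6, -0.3]
gripper_width: 0.212
```

>>> move_arm --series '[0,0,30,-4,0.1,0,0,65,-9,0.2,0,0,100,-14,0.3,0,0,135,-19,0.4,0,0,170,-24,0.5,0,0,205,-29,0.6,0,0,240,-33,0.7,0,0,275,-38,0.8,0,0,310,-43,0.9,0,0,345,-48,1.0,0,0,380,-53,1.1,0,0,415,-58,1.2,0,0,450,-63,1.3,0,0,480,-67,1.4,0,0,505,-70,1.5,0,0,522,-73,1.6,0,0,532,-74,1.6,0,0,532,-74,1.6,0,0,532,-74,1.6,0,0,532,-74,1.6]'

```text
t: 12.78
ee_pos: [0.4776, 0.3985, 0.2598]
tcp_rot: [-0.722, 1.57, -2.223]
contact_force: [0.6, 0.1, -0.5]
gripper_width: 0.209
```

```bash
python3 - <<'E'
from h import *
s=state();print(s["ee_pos"],s["contact_force"],s["gripper_width"],tool()[1].round(3))
goto([.479,.400,.05],.065)
c=get_image("side");t=get_image("top")
cv2.imwrite("pics/g7.png",np.hstack([cv2.resize(c[250:440,230:430],None,fx=2.5,fy=2.5),cv2.resize(t[200:320,120:240],None,fx=2.5,fy=475/120)]))
E
```

```text
[0.47756599 0.39850181 0.259766  ] [ 0.64526287  0.10343064 -0.48634291] 0.2088988418128237 [[-0.001  0.998  0.07 ]
 [-0.001  0.07  -0.998]
 [-1.    -0.001  0.001]]
shift [209.8   1.7  -1.5] turn 0.004888912770765197 j6 0.44
```

View pics/g7.png

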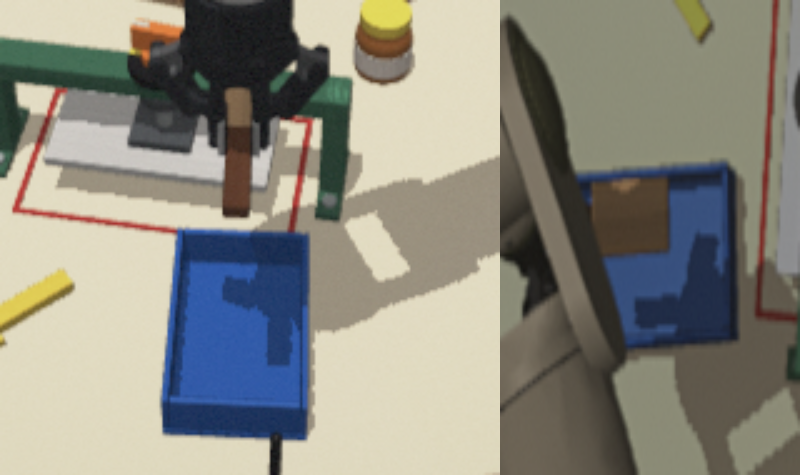

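```bash
python3 - <<'E'
from h import *
for z in(.255,.275): print(z,back("top",[[156.8,254.5],[187.2,254.5]],z).round(4).tolist())
# side: handle end face bottom centre, near end; blade-end
for z in(.25,.27): print(z,back("side",[[230+237/2.5,250+213/2.5]],z).round(4).tolist())
E
```

```text
0.255 [[0.4817, 0.3814, 0.255], [0.4831, 0.3106, 0.255]]
0.275 [[0.4796, 0.3756, 0.275], [0.4809, 0.3059, 0.275]]
0.25 [[0.4733, 0.4434, 0.25]]
0.27 [[0.4714, 0.4598, 0.27]]
```

Top and side agree that the paddle spans y ≈ 0.306–0.457 over the crate, blade toward −y. It fits with a 3 mm shift, so I lower and release.

>>> move_arm --series '[0,40,2,-3,0,0,80,2,-3,0,0,120,2,-3,0,0,160,2,-3,0,0,195,2,-3,0,0,225,2,-3,0,0,240,2,-3,0,0,248,2,-3,0,0,252,2,-3,0,0,253,2,-3,0,0,253,2,-3,0]'

```text
t: 13.8
ee_pos: [0.4796, 0.4028, 0.0083]
tcp_rot: [2.0, 1.569, 0.498]
contact_force: [0.0, -0.1, 0.5]
gripper_width: 0.208
```

>>> move_arm --series '[0.45,0,0,0,0,0.45,0,0,0,0,0.45,0,0,0,0,0.45,-10,0,0,0,0.45,-40,0,0,0,0.45,-80,0,0,0,0.45,-120,0,0,0,0.45,-160,0,0,0,0.45,-200,0,0,0,0.45,-240,0,0,0,0.45,-255,0,0,0,0.45,-255,0,0,0]'

```text
t: 14.8
ee_pos: [0.4797, 0.4032, 0.2683]
tcp_rot: [2.011, 1.561, 0.51]
contact_force: [0.4, -1.0, -0.3]
gripper_width: 0.453
```

```bash
python3 - <<'E'
from h import *
s=state();print(s["ee_pos"],s["gripper_width"],tool()[1].round(3))
strips()
c=get_image("side")
cv2.imwrite("pics/g8.png",cv2.resize(c[150:440,190:430],None,fx=2,fy=2))
E
```

```text
[0.47968282 0.40322804 0.26828097] 0.45307942372246257 [[ 0.009  0.998  0.069]
 [ 0.005  0.069 -0.998]
 [-1.     0.009 -0.004]]
top 0.82 [ 0.5903 -0.3112 -2.8934] area 1.01 [433. 230.]
top 0.78 [ 0.4517 -0.4022 -0.035 ] area 0.83 [467. 281.]
top 0.74 [ 0.4631 -0.293  -0.0377] area 1.01 [427. 276.]
top 0.56 [ 0.5795  0.1872 -0.0501] area 11.03 [254. 231.]
```

View pics/g8.png

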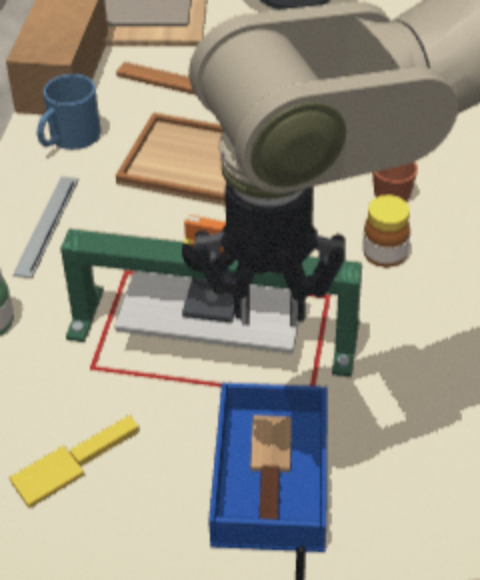

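The paddle lies in the crate. The tray's yaw (−0.16) differs from the press's (−0.048), and it is off-axis. I'll grip its near rim while it is empty and drag it square onto the press axis, still well out on the table.

>>> move_arm --series '[0.4,0,-2,40,0.1,0.4,0,-4,80,0.2,0.4,0,-6,120,0.23,0.4,0,-7,160,0.23,0.4,0,-9,200,0.23,0.4,0,-11,240,0.23,0.4,0,-13,280,0.23,0.4,0,-15,320,0.23,0.4,0,-17,360,0.23,0.4,0,-19,400,0.23,0.4,0,-20,440,0.23,0.4,0,-22,475,0.23,0.4,0,-23,500,0.23,0.4,20,-23,513,0.23,0.4,60,-23,513,0.23,0.4,100,-23,513,0.23,0.4,140,-23,513,0.23,0.4,160,-23,513,0.23,0.4,160,-23,513,0.23,0.4,160,-23,513,0.23]'

```text
t: 16.72
ee_pos: [0.491, -0.1105, 0.1017]
tcp_rot: [-1.865, 1.568, 2.686]
contact_force: [-0.4, -0.2, 1.3]
gripper_width: 0.402
```

```bash
python3 - <<'E'
from h import *
s=state();print(s["ee_pos"],s["gripper_width"])
goto([.492,-.110,.006],-.16)
for n,uv in(("top",(369,221)),("side",(299,232))):
    try:
        im,m=seek(n,"tray",uv,30,3); print(fitbox(n,cv2.morphologyEx(m.astype(np.uint8),cv2.MORPH_CLOSE,np.ones((9,9))),(.256,.152,.018),0))
    except SystemExit as x: print(x)
c=get_image("side");cv2.imwrite("pics/g9.png",cv2.resize(c[160:280,240:400],None,fx=4,fy=4))
E
```

```text
[ 0.49095885 -0.11048818  0.10166191] 0.4018645483186947
shift [95.7  1.2 -0.6] turn -0.001039146204250052 j6 -0.3
(array([ 0.66391974, -0.13468541, -0.70469306]), np.float64(0.5981279264278992), array([370., 203.]))
(array([ 0.61470521, -0.12798504,  2.96743859]), np.float64(1.0068862377789136), array([299., 232.]))
```

View pics/g9.png

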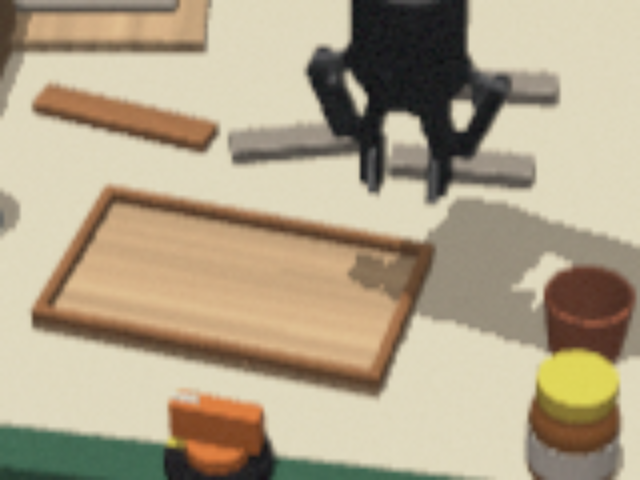

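>>> move_arm --series '[0.4,30,1,0,0,0.4,60,1,0,0,0.4,80,1,0,0,0.4,90,1,0,0,0.4,95,1,0,0,0.4,95,1,0,0,0.4,95,1,0,0,0.2,95,1,0,0,0,95,1,0,0,0,95,1,0,0,0,95,1,0,0,0,95,1,0,0,0,95,1,0,0]' --newtons 60

```text
t: 18.05
ee_pos: [0.4924, -0.1108, 0.0073]
tcp_rot: [1.19, 1.571, -0.542]
contact_force: [-1.3, -0.3, 1.2]
gripper_width: -0.001
```

```bash
python3 - <<'E'
from h import *
c=get_image("side");x=cv2.resize(c[190:260,300:390],None,fx=8,fy=8,interpolation=cv2.INTER_CUBIC)
e=tool()[0];print(e,(proj("side",[e+[0,0,.003],[.492,-.110,.018]])-[300,190])*8)
cv2.imwrite("pics/g10.png",x)
im,m=seek("side","tray",(299,232),30); print(fitbox("side",cv2.morphologyEx(m.astype(np.uint8),cv2.MORPH_CLOSE,np.ones((9,9))),(.256,.152,.018),0))
E
```

```text
[ 0.49235159 -0.11085662  0.00729929] [[322.15596015 378.14646237]
 [323.28507461 363.34380206]]
(array([ 0.62478071, -0.12545485,  2.79974414]), np.float64(0.922170384486315), array([296., 232.]))
```

View pics/g10.png

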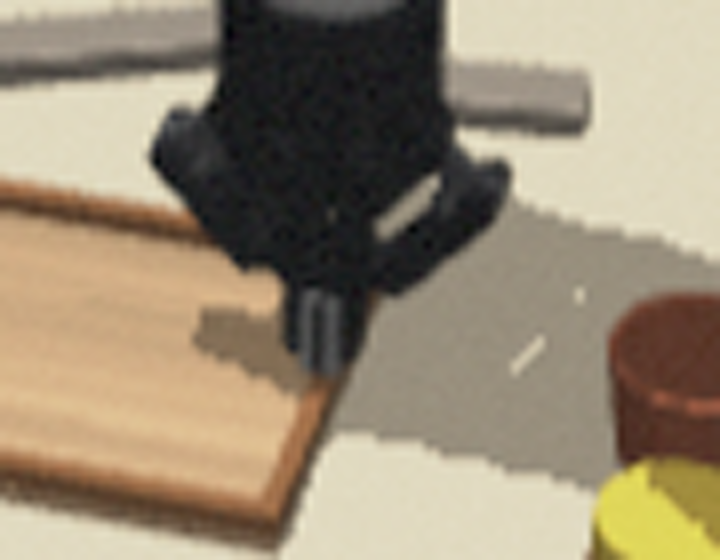

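The fingers are centred on the rim but ended on its top (tip at crop (320,375)). I open and go lower.

>>> move_arm --series '[0.4,-4,0,0,0,0.4,-4,0,0,0,0.4,-4,0,0,0,0.4,-2,0,0,0,0.4,0,0,0,0,0.4,2,0,0,0,0.4,4,0,0,0,0.4,6,0,0,0,0.4,7,0,0,0,0.4,8,0,0,0,0.4,8,0,0,0]'

```text
t: 19.22
ee_pos: [0.4923, -0.1108, -0.001]
tcp_rot: [-1.87, 1.57, 2.681]
contact_force: [0.8, 0.1, 0.7]
gripper_width: 0.401
```

>>> move_arm --series '[0.2,0,0,0,0,0.1,0,0,0,0,0,0,0,0,0,0,0,0,0,0,0,0,0,0,0,0,0,0,0,0]' --newtons 60

```text
t: 19.72
ee_pos: [0.4923, -0.1108, -0.0006]
tcp_rot: [0.35, 1.571, -1.382]
contact_force: [-2.5, 1.1, 5.0]
gripper_width: 0.063
```

Gripped. Drag to the press axis with a small turn.

>>> move_arm --series '[0,-1,-3,1,-0.005,0,-1,-7,3,-0.015,0,-1,-12,5,-0.025,0,-1,-17,7,-0.035,0,-1,-22,9,-0.045,0,-1,-27,11,-0.055,0,-1,-32,13,-0.065,0,-1,-37,15,-0.075,0,-1,-42,17,-0.085,0,-1,-46,19,-0.095,0,-1,-50,21,-0.105,0,-1,-53,22,-0.112,0,-1,-54,23,-0.112,0,-1,-54,23,-0.112,0,-1,-54,23,-0.112]'

```text
t: 20.97
ee_pos: [0.4348, -0.1247, 0.0001]
tcp_rot: [-1.885, 1.569, 2.779]
contact_force: [-0.9, -0.2, -2.7]
gripper_width: 0.059
```

>>> move_arm --series '[0.3,0,0,0,0,0.3,0,0,0,0,0.3,-10,0,0,0,0.3,-40,0,0,0,0.3,-80,0,0,0,0.3,-120,0,0,0,0.3,-160,0,0,0,0.5,-200,0,150,0,0.5,-200,0,150,0,0.5,-200,0,150,0,0.5,-200,0,150,0,0.5,-200,0,150,0]'

```text
t: 21.97
ee_pos: [0.4282, -0.2799, 0.2016]
tcp_rot: [0.608, 1.566, -1.016]
contact_force: [-0.6, 0.8, -0.3]
gripper_width: 0.498
```

```bash
cat >> h.py <<'E'
def tray(uvs={"top":(380,245),"side":(315,228)}):
    for n,uv in uvs.items():
        try:
            im,m=seek(n,"tray",uv,40,3); print(n,"tray",fitbox(n,cv2.morphologyEx(m.astype(np.uint8),cv2.MORPH_CLOSE,np.ones((9,9))),(.256,.152,.018),0))
        except SystemExit as x: print(x)
E
python3 - <<'E'
from h import *
tray();strips();s=state();print(s["ee_pos"],s["t"])
for n in("top","side"):
    get_image(n)
    for d in finder.find_in(n,"pot"): print(n,d["score"],back(n,d["position"],.03).round(3))
goto([.5935,-.309,.05],.25+np.pi/2)
E
```

```text
top tray (array([ 0.56011111, -0.13053927, -0.06648176]), np.float64(0.9927111006251091), array([368., 240.]))
side tray (array([ 0.55837217, -0.12778167, -3.18291361]), np.float64(0.9938830675284788), array([318., 233.]))
top 0.85 [ 0.5918 -0.3103 -2.9141] area 0.98 [433. 230.]
top 0.63 [ 0.435  -0.2965 -3.1258] area 0.18 [429. 286.]
side 0.84 [ 0.5934 -0.3072 -2.91  ] area 0.87 [314. 195.]
side 0.67 [ 0.4497 -0.3999  3.1231] area 0.89 [362. 181.]
side 0.59 [ 0.464  -0.2909  3.1122] area 0.98 [355. 201.]
[ 0.42814669 -0.27370844  0.20016107] 22.3667
top 0.94 [[ 0.361 -0.108  0.03 ]]
side 0.67 [[ 0.361 -0.109  0.03 ]]
shift [150.2 166.9  26.6] turn 1.2723969819805419 j6 -0.75
```

>>> move_arm --series '[0.6,0,40,6,0.12,0.6,0,80,13,0.24,0.6,0,120,19,0.36,0.6,0,155,25,0.48,0.6,0,166,26,0.6,0.6,20,166,26,0.72,0.6,40,166,26,0.84,0.6,70,166,26,0.96,0.6,100,166,26,1.08,0.6,130,166,26,1.2,0.6,150,166,26,1.29,0.6,150,166,26,1.29,0.6,150,166,26,1.29,0.6,150,166,26,1.29]'

```text
t: 23.73
ee_pos: [0.5933, -0.3093, 0.0519]
tcp_rot: [2.247, 1.568, -0.661]
contact_force: [-0.6, 0.0, -0.2]
gripper_width: 0.601
```

```bash
python3 - <<'E'
from h import *
goto([.5926,-.309,-.004],.229+np.pi/2);print(tool()[0])
E
```

```text
shift [55.9 -0.6  0.7] turn 0.005542874832071387 j6 0.68
[ 0.59329076 -0.30931247  0.05192702]
```

>>> move_arm --series '[0.6,25,0,0,0,0.6,40,0,0,0,0.6,48,0,0,0,0.6,52,0,0,0,0.6,55,0,0,0,0.6,55,0,0,0,0.4,55,0,0,0,0.3,55,0,0,0,0.1,55,0,0,0,0,55,0,0,0,0,55,0,0,0,0,55,0,0,0]' --newtons 50

```text
t: 24.73
ee_pos: [0.593, -0.3091, -0.0035]
tcp_rot: [2.236, 1.569, -0.674]
contact_force: [-0.0, 0.6, 5.7]
gripper_width: 0.301
```

```bash
python3 - <<'E'
from h import *
goto([.619,-.132,.07],-.054);goto([.619,-.132,.0055])
E
```

```text
shift [ -73.7 -166.3  -66.1] turn -1.2848396676634348 j6 0.68
shift [  -9.2 -166.4  -66. ] turn None j6 0.68
```

>>> move_arm --series '[0,-15,0,0,0,0,-40,0,0,0,0,-73,0,0,0,0,-73,-25,-10,-0.12,0,-73,-50,-20,-0.24,0,-73,-75,-30,-0.36,0,-73,-100,-40,-0.48,0,-73,-125,-50,-0.6,0,-73,-150,-60,-0.72,0,-73,-166,-66,-0.84,0,-73,-166,-66,-0.96,0,-73,-166,-66,-1.08,0,-73,-166,-66,-1.2,0,-73,-166,-66,-1.285,0,-73,-166,-66,-1.285,0,-55,-166,-66,-1.285,0,-35,-166,-66,-1.285,0,-20,-166,-66,-1.285,0,-14,-166,-66,-1.285,0,-14,-166,-66,-1.285]'

```text
t: 26.4
ee_pos: [0.6179, -0.1318, 0.0079]
tcp_rot: [-1.908, 1.568, 2.748]
contact_force: [-1.3, -0.2, -1.5]
gripper_width: 0.3
```

```bash
python3 - <<'E'
from h import *
s=state();print(s["gripper_width"],s["ee_pos"],s["contact_force"])
goto([.619,-.132,.0055],-.054)
E
```

```text
0.29983719067429615 [ 0.61792713 -0.13184446  0.00793437] [-1.28488978 -0.21998717 -1.50725146]
shift [2.4 1.1 0.1] turn -0.0019204688515581658 j6 -0.34
```

>>> move_arm --series '[0,3,1,0,0,0,3,1,0,0,0.45,3,1,0,0,0.45,3,1,0,0,0.45,3,1,0,0,0.45,-10,1,0,0,0.45,-40,1,0,0,0.45,-80,1,0,0,0.45,-80,1,0,0,0.45,-80,1,0,0]'

```text
t: 27.23
ee_pos: [0.6207, -0.1326, 0.0919]
tcp_rot: [1.227, 1.565, -0.398]
contact_force: [-0.7, 0.6, -1.1]
gripper_width: 0.449
```

```bash
python3 - <<'E'
from h import *
print(tool()[0],state()["gripper_width"])
strips();Z0=0
goto([.4635,-.292,.05],-.03+np.pi/2)
E
```

```text
[ 0.62074282 -0.13255141  0.09194826] 0.44941259438943393
top 0.78 [ 0.4615 -0.2929 -0.0356] area 0.9 [427. 277.]
top 0.56 [ 0.4484 -0.4016 -0.0254] area 0.97 [467. 282.]
side 0.66 [ 0.6215 -0.1438 -1.6404] area 1.04 [297. 228.]
side 0.62 [ 0.4622 -0.2898 -3.1089] area 0.89 [355. 201.]
side 0.57 [ 0.4515 -0.3996 -3.1438] area 1.11 [361. 181.]
side 0.36 [ 0.552  -0.1263 -3.1459] area 8.54 [320. 233.]
shift [  38.2 -146.6  168.3] turn 1.5467117008097206 j6 -0.34
```

>>> move_arm --series '[0.6,0,-25,29,0.12,0.6,0,-50,58,0.24,0.6,0,-75,87,0.36,0.6,0,-100,115,0.48,0.6,0,-125,144,0.6,0.6,0,-147,168,0.72,0.6,0,-147,168,0.84,0.6,0,-147,168,0.96,0.6,0,-147,168,1.08,0.6,0,-147,168,1.2,0.6,0,-147,168,1.32,0.6,0,-147,168,1.44,0.6,20,-147,168,1.545,0.6,40,-147,168,1.545,0.6,40,-147,168,1.545,0.6,40,-147,168,1.545]'

```text
t: 28.77
ee_pos: [0.4633, -0.2915, 0.0483]
tcp_rot: [-0.75, 1.568, 2.364]
contact_force: [0.8, -0.3, 0.2]
gripper_width: 0.601
```

```bash
python3 - <<'E'
from h import *
goto([.4630,-.2915,-.003],-.033+np.pi/2);print(tool()[0])
E
```

```text
shift [51.3  0.1  0.1] turn 0.005352913538212434 j6 0.82
[ 0.46326087 -0.29148059  0.04826639]
```

>>> move_arm --series '[0.6,25,0,0,0,0.6,40,0,0,0,0.6,47,0,0,0,0.6,51,0,0,0,0.6,51,0,0,0,0.4,51,0,0,0,0.3,51,0,0,0,0.1,51,0,0,0,0,51,0,0,0,0,51,0,0,0,0,51,0,0,0]'

```text
t: 29.68
ee_pos: [0.4646, -0.2899, 0.0019]
tcp_rot: [-2.632, 1.568, 0.483]
contact_force: [-1.9, 18.7, 33.5]
gripper_width: 0.135
```

```bash
python3 - <<'E'
from h import *
s=state();print(s["gripper_width"],s["ee_pos"],s["contact_force"])
goto([.499,-.126,.07],-.054);goto([.499,-.126,.006])
E
```

```text
0.1349606777996796 [ 0.46463926 -0.2898516   0.00187617] [-1.86387968 18.72527414 33.46366321]
shift [ -67.8 -164.8  -30. ] turn -1.544111204964472 j6 0.82
shift [  -3.8 -164.7  -29.9] turn None j6 0.82
```

Something is off: 33 N upward, and the jaws have closed past the strip's width. I open, back off and look again.

>>> move_arm --series '[0.3,-4,0,0,0,0.6,-15,0,0,0,0.6,-40,0,0,0,0.6,-80,0,0,0,0.6,-110,40,0,0,0.6,-110,40,0,0,0.6,-110,40,0,0]'

```text
t: 30.27
ee_pos: [0.4632, -0.3344, 0.1106]
tcp_rot: [2.307, 1.565, -0.865]
contact_force: [-0.3, 1.2, -0.3]
gripper_width: 0.6
```

```bash
python3 - <<'E'
from h import *
print(tool()[0],tool()[1].round(2),state()["contact_force"])
strips();tray()
c=get_image("side");cv2.imwrite("pics/g11.png",cv2.resize(c[150:270,250:410],None,fx=4,fy=4))
E
```

```text
[ 0.46320568 -0.33435316  0.11062001] [[ 0.   -0.03 -1.  ]
 [-0.   -1.    0.03]
 [-1.    0.   -0.  ]] [-0.30575602  1.15834955 -0.3397899 ]
top 0.96 [ 0.6222 -0.1396 -1.6274] area 0.98 [372. 218.]
top 0.47 [ 0.4966 -0.2949 -0.3213] area 0.32 [428. 264.]
side 0.78 [ 0.4638 -0.2937  3.1064] area 0.95 [355. 200.]
side 0.74 [ 0.6217 -0.1469 -1.6177] area 0.9 [297. 227.]
side 0.59 [ 0.448  -0.3992 -3.1366] area 1.04 [362. 181.]
top tray (array([ 0.5596189 , -0.13348509, -3.08191653]), np.float64(0.850760422339844), array([369., 241.]))
side tray (array([ 0.55852951, -0.1284001 , -3.18742285]), np.float64(1.0067023214183282), array([318., 233.]))
```

View pics/g11.png

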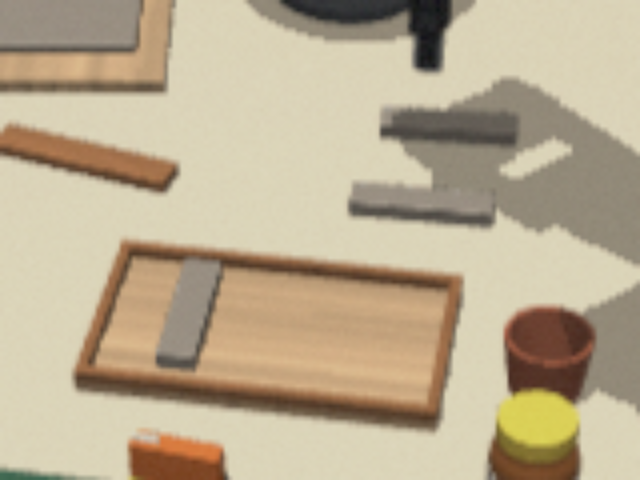

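The strip slipped out below the closing pads. The height bias varies with reach, so the pads were too high here. I regrip lower with a narrower opening, watching the force.

```bash
python3 - <<'E'
from h import *
goto([.4640,-.295,-.004],-.035+np.pi/2)
E
```

```text
shift [111.7 -36.3  -0.5] turn 0.007253736572922165 j6 0.77
```

>>> move_arm --series '[0.5,0,-36,0,0,0.5,40,-36,0,0,0.5,75,-36,0,0,0.5,95,-36,0,0,0.5,104,-36,0,0,0.5,108,-36,0,0,0.5,111,-36,0,0,0.5,113,-36,0,0,0.5,115,-36,0,0,0.5,115,-36,0,0,0.5,115,-36,0,0]'

```text
t: 31.63
ee_pos: [0.4639, -0.2962, -0.0062]
tcp_rot: [2.385, 1.57, -0.784]
contact_force: [0.8, 0.2, 0.6]
gripper_width: 0.501
```

>>> move_arm --series '[0.5,2,0,0,0,0.5,3,0,0,0,0.4,3,0,0,0,0.3,3,0,0,0,0.2,3,0,0,0,0.1,3,0,0,0,0,3,0,0,0,0,3,0,0,0]' --newtons 40

```text
t: 32.3
ee_pos: [0.4637, -0.2959, -0.0096]
tcp_rot: [2.697, 1.571, -0.473]
contact_force: [-0.9, 2.2, 4.6]
gripper_width: 0.311
```

```bash
python3 - <<'E'
from h import *
s=state();print(s["gripper_width"],s["ee_pos"],s["contact_force"])
goto([.499,-.126,.07],-.054);goto([.499,-.126,.0])
E
```

```text
0.31134814408172556 [ 0.46366443 -0.29591888 -0.00959832] [-0.91520989  2.21936488  4.56114679]
shift [ -79.6 -170.8  -30.5] turn -1.5450143360076638 j6 0.82
shift [  -9.6 -170.8  -30.5] turn None j6 0.82
```

>>> move_arm --series '[0,-15,0,0,0,0,-40,0,0,0,0,-80,0,0,0,0,-80,-25,-4,-0.12,0,-80,-50,-9,-0.24,0,-80,-75,-13,-0.36,0,-80,-100,-18,-0.48,0,-80,-125,-22,-0.6,0,-80,-150,-27,-0.72,0,-80,-171,-30,-0.84,0,-80,-171,-30,-0.96,0,-80,-171,-30,-1.08,0,-80,-171,-30,-1.2,0,-80,-171,-30,-1.32,0,-80,-171,-30,-1.44,0,-80,-171,-30,-1.545,0,-60,-171,-30,-1.545,0,-40,-171,-30,-1.545,0,-25,-171,-30,-1.545,0,-25,-171,-30,-1.545]'

```text
t: 33.97
ee_pos: [0.497, -0.1252, 0.0127]
tcp_rot: [-1.984, 1.566, 2.675]
contact_force: [-0.5, 0.5, -0.8]
gripper_width: 0.313
```

```bash
python3 - <<'E'
from h import *
s=state();print(s["gripper_width"],s["ee_pos"],s["contact_force"])
goto([.499,-.126,-.001],-.054)
E
```

```text
0.3129146037083456 [ 0.49704887 -0.12523925  0.0126542 ] [-0.46083466  0.45724713 -0.76254394]
shift [13.6  2.1  0.7] turn -0.00015656190481627696 j6 -0.42
```

>>> move_arm --series '[0,6,1,0,0,0,12,1,0,0,0,16,1,0,0,0,16,1,0,0,0.45,16,1,0,0,0.45,16,1,0,0,0.45,16,1,0,0,0.45,0,1,0,0,0.45,-30,1,0,0,0.45,-70,1,0,0,0.45,-80,1,0,0,0.45,-80,1,0,0,0.45,-80,1,0,0]'

```text
t: 35.05
ee_pos: [0.4995, -0.1259, 0.0956]
tcp_rot: [1.137, 1.57, -0.487]
contact_force: [-0.3, -0.6, -1.2]
gripper_width: 0.452
```

```bash
python3 - <<'E'
from h import *
print(tool()[0],state()["gripper_width"])
strips()
goto([.4495,-.4005,.05],-.02+np.pi/2)
E
```

```text
[ 0.49947404 -0.1259278   0.09557351] 0.45157542941379014
top 0.61 [ 0.4508 -0.4018  3.1226] area 0.94 [467. 281.]
top 0.61 [ 0.6244 -0.1398 -1.6306] area 0.72 [372. 217.]
top 0.48 [ 0.5079 -0.1013 -2.1114] area 0.12 [357. 259.]
side 0.55 [ 0.4161 -0.3992  3.1051] area 0.37 [372. 181.]
side 0.5 [ 0.5011 -0.1324 -1.6215] area 0.66 [338. 233.]
shift [ 43.9 -34.4 277.1] turn 1.536715666743806 j6 -0.42
```

>>> move_arm --series '[0.5,0,-5,40,0.12,0.5,0,-10,80,0.24,0.5,0,-15,120,0.36,0.5,0,-20,160,0.48,0.5,0,-25,200,0.6,0.5,0,-30,240,0.72,0.5,0,-34,277,0.84,0.5,0,-34,277,0.96,0.5,0,-34,277,1.08,0.5,0,-34,277,1.2,0.5,0,-34,277,1.32,0.5,0,-34,277,1.44,0.5,20,-34,277,1.535,0.5,44,-34,277,1.535,0.5,44,-34,277,1.535,0.5,44,-34,277,1.535]'

```text
t: 36.58
ee_pos: [0.4501, -0.4001, 0.0499]
tcp_rot: [-0.903, 1.567, 2.22]
contact_force: [0.5, 0.3, 0.2]
gripper_width: 0.499
```

```bash
python3 - <<'E'
from h import *
for n in("side","top"):
    get_image(n)
    for d in finder.cut_out(n,"strip1"):
        if d["score"]>.3: print(n,fitbox(n,d["pixels"],(.11,.028,.014),0))
goto([.4495,-.4005,-.005],-.015+np.pi/2);print(tool()[0])
E
```

```text
side (array([ 0.50027017, -0.13292586, -1.61166991]), np.float64(1.027789743912749), array([338., 233.]))
side (array([ 0.44894643, -0.39992813,  3.11479056]), np.float64(0.9028246137318351), array([362., 181.]))
side (array([ 0.62209968, -0.14065135, -1.62621495]), np.float64(0.8506052750424988), array([297., 229.]))
top (array([ 0.50372128, -0.10576802, -1.50303394]), np.float64(0.5300695460286647), array([359., 260.]))
top (array([ 0.62247848, -0.13690989, -1.61352902]), np.float64(0.9484215473652373), array([371., 218.]))
shift [57.4 -0.7  1.5] turn -0.002859922358849687 j6 0.67
[ 0.45096358 -0.40115844  0.05239853]
```

>>> move_arm --series '[0.5,25,0,0,0,0.5,42,0,0,0,0.5,50,0,0,0,0.5,54,0,0,0,0.5,57,0,0,0,0.5,58,0,0,0,0.5,58,0,0,0,0.4,58,0,0,0,0.3,58,0,0,0,0.2,58,0,0,0,0.1,58,0,0,0,0,58,0,0,0,0,58,0,0,0]'

```text
t: 37.87
ee_pos: [0.4508, -0.401, -0.0059]
tcp_rot: [2.222, 1.569, -0.938]
contact_force: [-0.8, 1.5, 6.4]
gripper_width: 0.312
```

```bash
python3 - <<'E'
from h import *
s=state();print(s["gripper_width"],s["ee_pos"],s["contact_force"])
goto([.560,-.129,.07],-.054);goto([.560,-.129,.002])
E
```

```text
0.31202117560492465 [ 0.45081025 -0.40097323 -0.00585963] [-0.84898662  1.52616312  6.41111203]
shift [ -76.1 -273.8 -104.3] turn -1.5349071401204677 j6 0.67
shift [  -8.1 -273.9 -104.3] turn None j6 0.67
```

>>> move_arm --series '[0,-15,0,0,0,0,-40,0,0,0,0,-76,0,0,0,0,-76,-25,-9,-0.12,0,-76,-50,-19,-0.24,0,-76,-75,-28,-0.36,0,-76,-105,-40,-0.48,0,-76,-135,-51,-0.6,0,-76,-165,-62,-0.72,0,-76,-195,-74,-0.84,0,-76,-225,-85,-0.96,0,-76,-250,-95,-1.08,0,-76,-274,-104,-1.2,0,-76,-274,-104,-1.32,0,-76,-274,-104,-1.44,0,-76,-274,-104,-1.535,0,-76,-274,-104,-1.535,0,-55,-274,-104,-1.535,0,-40,-274,-104,-1.535,0,-40,-274,-104,-1.535]'

```text
t: 39.53
ee_pos: [0.5581, -0.1281, 0.0307]
tcp_rot: [-1.946, 1.566, 2.709]
contact_force: [0.3, 0.7, -1.6]
gripper_width: 0.313
```

```bash
python3 - <<'E'
from h import *
s=state();print(s["gripper_width"],s["ee_pos"],s["contact_force"])
goto([.560,-.129,.002],-.054)
E
```

```text
0.31263961358093756 [ 0.55805391 -0.12813332  0.03073884] [ 0.31786618  0.67212307 -1.59659932]
shift [28.7  2.1  0.8] turn -0.0033093603506888503 j6 -0.38
```

>>> move_arm --series '[0,12,1,0,0,0,22,1,0,0,0,28,1,0,0,0,31,1,0,0,0,31,1,0,0,0.42,31,1,0,0,0.42,31,1,0,0,0.42,31,1,0,0,0.42,15,1,0,0,0.42,-20,1,0,0,0.42,-60,1,0,0,0.6,-100,1,40,0,0.8,-130,1,80,0,1,-130,1,120,0,1,-130,1,160,0,1,-130,1,160,0,1,-130,1,160,0]'

```text
t: 40.95
ee_pos: [0.5513, -0.2921, 0.1632]
tcp_rot: [0.499, 1.57, -1.13]
contact_force: [0.7, 0.6, -0.6]
gripper_width: 0.997
```

```bash
cat >> h.py <<'E'
def merged(uvs):
    for n,uv in uvs.items():
        im,m=seek(n,"tray",uv,40,3)
        L=[d["pixels"] for d in finder.cut_out(n,"strip1") if d["score"]>.2 and np.hypot(*(np.array(d["position"])-uv))<60 and d["pixels"].sum()<900]
        for p in L: m=m|p; print(n,"strip",fitbox(n,p,(.11,.028,.014),.008)[:2])
        print(n,"tray",fitbox(n,cv2.morphologyEx(m.astype(np.uint8),cv2.MORPH_CLOSE,np.ones((9,9))),(.256,.152,.018),0))
E
python3 - <<'E'
from h import *
print(tool()[0],state()["gripper_width"])
merged({"top":(369,241),"side":(318,233)})
E
```

```text
[ 0.55129681 -0.29213417  0.16319489] 0.997451020982728
top strip (array([ 0.62110082, -0.13652954, -1.61208946]), np.float64(1.003080474747599))
top strip (array([ 0.5001796 , -0.12884596, -1.62369516]), np.float64(0.9753770338385999))
top strip (array([ 0.56184003, -0.13277834, -1.62982361]), np.float64(0.9992527095105754))
top tray (array([ 0.56453691, -0.12850947, -0.11107115]), np.float64(0.9438044362274478), array([368., 239.]))
side strip (array([ 0.56010419, -0.13266832, -1.6136644 ]), np.float64(0.8758972872654595))
side strip (array([ 0.62026956, -0.13762848, -1.61517987]), np.float64(0.9813083407116437))
side strip (array([ 0.49991289, -0.12544358, -1.59415435]), np.float64(0.8447928031867141))
side tray (array([ 0.55776539, -0.12747787,  3.05222653]), np.float64(0.9670213456883555), array([318., 233.]))
```

All three strips lie side by side in the tray (within 3 mm between cameras). Next I push with open fingers as two contacts, along the press axis.

```bash
python3 - <<'E'
from h import *
goto([.554,-.237,-.012],-.048); print(tool()[1].round(3).tolist())
goto([.570,.0956,-.012],-.048)
E
```

```text
shift [175.2  -0.7 -49.9] turn -0.004272070254834226 j6 -0.62
[[-0.0, 0.999, -0.052], [0.0, -0.052, -0.999], [-1.0, -0.0, -0.0]]
shift [ 175.4   -2.1 -382.9] turn -0.004272070254834226 j6 -0.62
```

>>> move_arm --series '[1,30,-1,-10,-0.004,1,60,-1,-20,-0.004,1,90,-1,-35,-0.004,1,120,-1,-48,-0.004,1,150,-1,-48,-0.004,1,165,-1,-48,-0.004,1,171,-1,-48,-0.004,1,174,-1,-48,-0.004,1,174,-1,-48,-0.004,1,174,-1,-48,-0.004]'

```text
t: 42.08
ee_pos: [0.5542, -0.2407, -0.0095]
tcp_rot: [1.009, 1.569, -0.612]
contact_force: [0.3, 0.3, 0.1]
gripper_width: 0.996
```

>>> move_arm --series '[1,0,0,-8,0,1,0,0,-14,0,1,0,0,-18,0,1,0,0,-22,0,1,0,0,-27,0,1,0,0,-33,0,1,0,0,-40,0,1,0,0,-48,0,1,0,0,-56,0,1,0,0,-64,0,1,0,0,-72,0,1,0,0,-80,0,1,0,0,-88,0,1,0,0,-96,0,1,0,0,-102,0,1,0,0,-106,0,1,0,0,-108,0,1,0,0,-108,0]'

```text
t: 43.58
ee_pos: [0.5594, -0.1328, -0.0103]
tcp_rot: [0.744, 1.569, -0.876]
contact_force: [0.4, -3.4, 1.3]
gripper_width: 1.001
```

```bash
python3 - <<'E'
from h import *
e=tool()[0];s=state();print(e,s["contact_force"])
im=get_image("side")
for d in finder.cut_out("side","tray")[:2]: print(d["score"],d["position"])
merged({"side":(315,252)})
cv2.imwrite("pics/p1.png",im)
E
```

```text
[ 0.55938789 -0.13282079 -0.01031374] [ 0.44985419 -3.37512936  1.2951248 ]
0.95 [320.1, 250.1]
side strip (array([ 0.56488783, -0.05153717, -1.62693907]), np.float64(0.8535769327129809))
side strip (array([ 0.62449674, -0.05995558, -1.63586088]), np.float64(0.8516961431605627))
side strip (array([ 0.50331683, -0.04768112, -1.61874841]), np.float64(0.9514347418960707))
side tray (array([ 0.56019709, -0.05162638,  3.0207065 ]), np.float64(0.9426336639145435), array([314., 251.]))
```

>>> move_arm --series '[1,0,0,-4,0,1,0,0,-10,0,1,0,0,-18,0,1,0,0,-27,0,1,0,0,-37,0,1,0,0,-47,0,1,0,0,-57,0,1,0,0,-67,0,1,0,0,-77,0,1,0,0,-87,0,1,0,0,-97,0,1,0,0,-107,0,1,0,0,-117,0,1,0,0,-127,0,1,0,0,-137,0,1,0,0,-147,0,1,0,0,-155,0,1,0,0,-159,0,1,0,0,-160,0,1,0,0,-160,0]'

```text
t: 45.5
ee_pos: [0.5669, 0.0269, -0.0105]
tcp_rot: [0.225, 1.57, -1.395]
contact_force: [-0.2, -4.3, 4.3]
gripper_width: 0.998
```

```bash
python3 - <<'E'
from h import *
e=tool()[0];s=state();print(e,s["contact_force"],s["t"]);goto([.570,.0976,-.012],-.048)
im=get_image("side")
cv2.imwrite("pics/p2.png",np.vstack([cv2.resize(im[220:350,215:385],None,fx=3.4,fy=3.4,interpolation=cv2.INTER_CUBIC)]))
for k in("strip1","tray"):
    for d in finder.cut_out("side",k): print(k,d["score"],d["position"],d["pixels"].sum(), fitbox("side",d["pixels"],(.11,.028,.014),.008)[0] if k=="strip1" else "")
E
```

```text
[ 0.56692262  0.02691938 -0.01049961] [-0.18925613 -4.26258206  4.33271349] 45.5
shift [  1.4  -0.4 -70.7] turn -0.001539856018640151 j6 -0.11
tray 0.55 [343.0, 296.5] 559
```

View pics/p2.png

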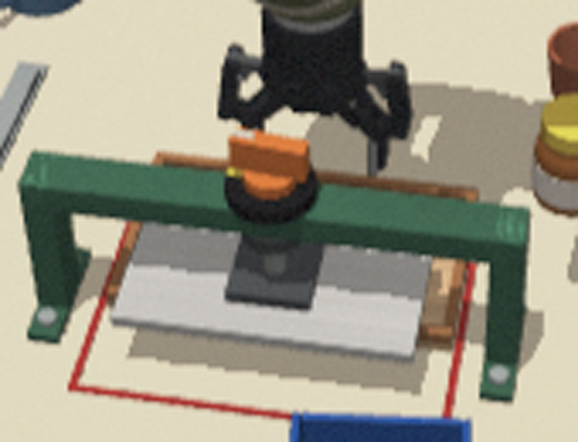

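The tray is about centred and square as it enters under the plate: left edge at crop (115,290), right corner at (452,342). The fingers are still clear of the press. I push most of what remains, then measure its leading edge.

>>> move_arm --series '[1,0,0,-3,0,1,0,0,-8,0,1,0,0,-14,0,1,0,0,-20,0,1,0,0,-26,0,1,0,0,-32,0,1,0,0,-38,0,1,0,0,-44,0,1,0,0,-50,0,1,0,0,-56,0,1,0,0,-60,0,1,0,0,-62,0,1,0,0,-62,0,1,0,0,-62,0]'

```text
t: 46.82
ee_pos: [0.57, 0.0888, -0.0106]
tcp_rot: [0.166, 1.57, -1.454]
contact_force: [-0.3, -5.6, 5.2]
gripper_width: 1.001
```

```bash
cat >> h.py <<'E'
def edge():
    # leading (+y) and side rims of the tray in press coords, from the side camera: sample press-frame grid, print brown/red profile
    im=get_image("side");sp=np.array([.5742,.1825]);th=-.0477
    ex=np.array([np.cos(th),np.sin(th)]);ey=np.array([-ex[1],ex[0]])
    def row(xs,ys,z):
        P=np.array([np.r_[sp+a*ex+b*ey,z] for a,b in zip(xs,ys)]);q=proj("side",P).astype(np.float32)
        return cv2.remap(im,q[:,0].copy(),q[:,1].copy(),cv2.INTER_LINEAR)[:,0].astype(int)
    return row
E
python3 - <<'E'
from h import *
e=tool()[0];s=state();print(e,s["contact_force"],s["t"]);goto([.570,.0976,-.012],-.048)
row=edge()
ys=np.arange(.056,.094,.003)
print((ys*1000).round().tolist())
for x in(-.12,-.09,-.05,.0,.05,.09,.12):
    r=row([x]*len(ys),ys,.018); print(x,[f"{b}/{g}/{c}" for b,g,c in r])
E
```

```text
[ 0.56998827  0.08883096 -0.01055872] [-0.29082365 -5.62036026  5.2089919 ] 46.8167
shift [ 1.4 -0.4 -8.8] turn -0.0019418081177295932 j6 0.0
[56.0, 59.0, 62.0, 65.0, 68.0, 71.0, 74.0, 77.0, 80.0, 83.0, 86.0, 89.0, 92.0]
-0.12 ['117/158/198', '110/149/190', '92/129/175', '76/113/160', '64/94/134', '50/72/102', '49/67/92', '64/84/106', '98/95/103', '146/97/75', '153/87/52', '112/62/35', '92/51/30']
-0.09 ['92/121/144', '104/140/174', '93/131/176', '80/117/166', '66/99/140', '49/72/101', '48/68/93', '64/85/107', '87/109/127', '138/154/162', '171/145/137', '166/99/64', '126/68/36']
-0.05 ['111/146/174', '114/154/193', '89/128/175', '76/112/160', '59/91/130', '50/73/101', '48/68/93', '62/83/105', '85/108/126', '140/165/179', '183/208/217', '186/184/187', '176/121/93']
0.0 ['91/119/143', '104/140/178', '92/131/177', '77/114/164', '63/95/136', '49/69/97', '51/70/94', '65/87/108', '81/104/122', '154/179/191', '189/214/222', '194/218/225', '157/179/213']
0.05 ['102/133/160', '112/150/186', '92/130/175', '73/110/157', '61/93/133', '49/71/101', '48/66/91', '63/84/104', '87/107/125', '148/171/184', '189/214/221', '191/216/223', '160/181/211']
0.09 ['102/135/163', '110/149/187', '95/136/183', '75/114/163', '61/92/133', '48/71/99', '49/69/94', '65/87/107', '85/106/124', '159/185/196', '192/218/224', '192/218/224', '152/174/200']
0.12 ['66/97/141', '66/100/145', '74/112/161', '71/111/160', '63/96/136', '50/73/103', '51/70/94', '64/83/103', '98/121/136', '152/178/188', '183/209/217', '189/215/224', '160/184/215']
```

The leading edge lies at y ≈ 68 mm over the whole width, so the tray is square and 8 mm short. I push the rest and check the lateral position.

>>> move_arm --series '[1,0,0,-2,0,1,0,0,-4,0,1,0,0,-6,0,1,0,0,-7,0,1,0,0,-8,0,1,0,0,-8,0,1,0,0,-8,0,1,0,0,-8,0]'

```text
t: 47.53
ee_pos: [0.5704, 0.0963, -0.0106]
tcp_rot: [-0.034, 1.57, -1.655]
contact_force: [-0.9, -8.0, 6.4]
gripper_width: 1.0
```

```bash
python3 - <<'E'
from h import *
e=tool()[0];s=state();print(e,s["contact_force"],s["t"])
row=edge()
ys=np.arange(.064,.096,.003);print((ys*1000).round().tolist())
for x in(-.1,-.05,.0,.05,.1,.12):
    r=row([x]*len(ys),ys,.018); print(x,[int(c) for b,g,c in r])
for sg in(-1,1):
    xs=sg*np.arange(.112,.146,.003);r=row(xs,[.070]*len(xs),.018);print((xs*1000).round().tolist());print([f"{b}/{g}/{c}" for b,g,c in r])
    r=row(xs,[.070]*len(xs),0);print([f"{b}/{g}/{c}" for b,g,c in r])
E
```

```text
[ 0.57038533  0.09630579 -0.01057189] [-0.94080874 -7.9557703   6.43508487] 47.5333
[64.0, 67.0, 70.0, 73.0, 76.0, 79.0, 82.0, 85.0, 88.0, 91.0, 94.0]
-0.1 [216, 203, 176, 163, 132, 94, 81, 65, 55, 40, 26]
-0.05 [209, 200, 174, 153, 123, 94, 95, 110, 108, 78, 52]
0.0 [213, 201, 175, 159, 133, 102, 93, 101, 141, 184, 188]
0.05 [218, 199, 171, 159, 122, 89, 96, 110, 142, 186, 188]
0.1 [217, 203, 180, 163, 131, 97, 96, 109, 135, 200, 206]
0.12 [145, 161, 166, 161, 123, 85, 91, 106, 150, 207, 199]
[-112.0, -115.0, -118.0, -121.0, -124.0, -127.0, -130.0, -133.0, -136.0, -139.0, -142.0, -145.0]
['92/130/176', '83/122/170', '85/124/170', '83/120/168', '75/112/162', '70/101/142', '81/99/132', '50/54/175', '83/94/184', '167/190/214', '193/218/225', '193/218/224']
['157/88/57', '164/91/56', '162/92/55', '156/89/54', '154/89/54', '152/87/53', '149/84/53', '147/83/53', '149/82/50', '147/83/48', '139/78/46', '159/90/55']
[112.0, 115.0, 118.0, 121.0, 124.0, 127.0, 130.0, 133.0, 136.0, 139.0, 142.0, 145.0]
['87/127/176', '77/116/163', '74/112/161', '75/116/167', '77/115/167', '73/101/172', '123/141/201', '185/211/222', '193/218/224', '194/219/226', '191/217/224', '191/218/224']
['65/84/106', '63/84/105', '69/87/108', '66/86/107', '64/83/104', '62/82/103', '54/65/136', '49/52/174', '114/129/201', '187/214/223', '193/218/225', '192/218/224']
```

Leading edge is at 76 mm and the side edges at −128/+127.5 mm: seated and square. Back off and measure the knob.

>>> move_arm --series '[1,0,0,10,0,1,0,0,30,0,1,0,0,60,0,1,-20,0,80,0,1,-60,0,100,0,1,-100,0,110,0,1,-140,0,120,0,1,-180,0,120,0,1,-220,0,120,0,0.6,-250,0,120,0,0.6,-250,0,120,0,0.6,-250,0,120,0]'

```text
t: 48.58
ee_pos: [0.5644, -0.0226, 0.2399]
tcp_rot: [1.823, 1.569, 0.202]
contact_force: [0.4, 0.6, 0.1]
gripper_width: 0.608
```

```bash
cat >> h.py <<'E'
def knob(zt=.187):
    # orange bar (top), yellow disc line, white bar line : angle in press frame (deg, ccw), from rectified patch at height z
    th=-.0477
    for n in("top","side"):
        im=get_image(n);o=[]
        for z in(zt,.149):
            g=np.arange(-.045,.0451,.0005);X,Y=np.meshgrid(g,g);c,s=np.cos(th),np.sin(th)
            P=np.stack([.5742+X*c-Y*s,.1825+X*s+Y*c,np.full_like(X,z)],-1).reshape(-1,3);q=proj(n,P).astype(np.float32)
            o.append(cv2.remap(im,q[:,0].reshape(X.shape),q[:,1].reshape(X.shape),cv2.INTER_CUBIC)[::-1])
        cv2.imwrite(f"pics/k_{n}.png",np.hstack(o))
        hsv=cv2.cvtColor(o[0],cv2.COLOR_BGR2HSV);m=(hsv[...,0]>4)&(hsv[...,0]<16)&(hsv[...,1]>150)&(hsv[...,2]>(190 if n=="side" else 150))
        q=np.argwhere(m)[:,::-1]
        if len(q)>20: print(n,"bar",len(q),cv2.minAreaRect(q.astype(np.float32)),hsv[...,2][m].mean())
        hy=cv2.cvtColor(o[1],cv2.COLOR_BGR2HSV);m=(hy[...,0]>22)&(hy[...,0]<35)&(hy[...,1]>120)&(hy[...,2]>90);q=np.argwhere(m)
        if len(q)>3: r,c=q.mean(0); print(n,"yellow",len(q),"x,y mm",(c-90)*.5,(90-r)*.5,"ang",np.degrees(np.arctan2(90-r,c-90)))
        hw=hsv;m=(hw[...,1]<60)&(hw[...,2]>150);q=np.argwhere(m)
        if len(q)>3: r,c=q.mean(0); print(n,"white",len(q),(c-90)*.5,(90-r)*.5)
E
python3 - <<'E'
from h import *
print(tool()[0]);knob()
import glob
a=cv2.imread("pics/k_top.png");b=cv2.imread("pics/k_side.png");cv2.imwrite("pics/kk.png",cv2.resize(np.vstack([a,b]),None,fx=1.6,fy=1.6))
E
```

```text
[ 0.56435935 -0.02264582  0.23994967]
top white 271 5.540590405904062 21.839483394833948
side bar 2649 ((91.74793243408203, 46.60463333129883), (102.29629516601562, 93.59500122070312), 5.52754020690918) 215.53265383163458
side yellow 227 x,y mm 26.447136563876654 0.013215859030836441 ang 0.028631185846921557
side white 20721 2.0742724771970487 -13.101829062303942
```

View pics/kk.png

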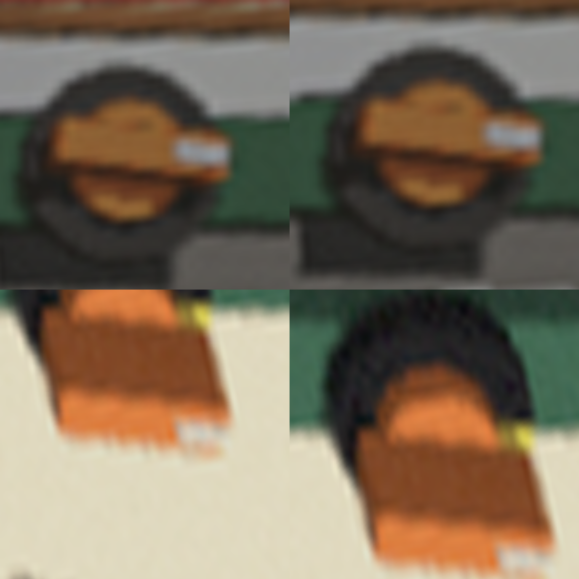

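The bar is centred within 2 mm of the axis and lies at about −5.3° in the press frame (world −0.14 rad), white line toward +x, so the screw starts near 0.09. I need about 3.9 rad to contact plus about 0.6 of slip, done in two grips because of j6's range.

```bash
python3 - <<'E'
from h import *
goto([.5742,.1825,.24],1.431);print(state()["ft_torque"])
E
```

```text
shift [  -2.3    0.4 -205.3] turn -1.4809027438250864 j6 -0.2
[ 0.04066023 -0.00732568  0.00572811]
```

>>> move_arm --series '[0.6,-20,0,-30,-0.12,0.6,-20,0,-60,-0.24,0.6,-20,0,-90,-0.36,0.6,-20,0,-120,-0.48,0.6,-20,0,-150,-0.6,0.6,-20,0,-180,-0.72,0.6,-20,0,-205,-0.84,0.6,-20,0,-205,-0.96,0.6,-20,0,-205,-1.08,0.6,-20,0,-205,-1.2,0.6,-20,0,-205,-1.32,0.6,-10,0,-205,-1.44,0.6,10,0,-205,-1.48,0.6,20,0,-205,-1.48,0.6,20,0,-205,-1.48,0.6,20,0,-205,-1.48]'

```text
t: 50.02
ee_pos: [0.5743, 0.182, 0.2182]
tcp_rot: [-2.944, 1.568, -3.086]
contact_force: [-1.0, -0.7, 0.2]
gripper_width: 0.598
```

```bash
python3 - <<'E'
from h import *
get_image("side")
goto([.5742,.1825,.160],1.431);print(tool()[0],state()["contact_force"])
E
```

```text
shift [59.2  0.4 -0.6] turn -0.0022019759185190058 j6 -1.32
[0.57473004 0.18202987 0.21920851] [-0.20886351  0.57559255  0.55899949]
```

>>> move_arm --series '[0.6,20,0,0,0,0.6,40,0,0,0,0.6,50,0,0,0,0.6,56,0,0,0,0.6,59,0,0,0,0.6,59,0,0,0,0.4,59,0,0,0,0.2,59,0,0,0,0.1,59,0,0,0,0,59,0,0,0,0,59,0,0,0,0,59,0,0,0,0,59,0,0,0]' --newtons 40

```text
t: 51.15
ee_pos: [0.5751, 0.1828, 0.1612]
tcp_rot: [0.755, 1.568, 0.614]
contact_force: [0.9, 5.8, 5.2]
gripper_width: 0.145
```

```bash
python3 - <<'E'
from plant import *
s=state();print(s["ee_pos"],s["gripper_width"],s["contact_force"],s["ft_torque"],s["joint_pos"][[0,5]])
E
```

```text
[0.57507033 0.18282566 0.16121605] 0.1452190855650686 [0.91548351 5.82155049 5.16134654] [ 0.81010425 -0.00572445 -0.05572938] [ 0.11124153 -1.31934764]
```

>>> move_arm --series '[0,-1,0,0,0.05,0,-1,0,0,0.15,0,-1,0,0,0.25,0,-1,0,0,0.35,0,-1,0,0,0.45,0,-1,0,0,0.55,0,-1,0,0,0.65,0,-1,0,0,0.75,0,-1,0,0,0.85,0,-1,0,0,0.95,0,-1,0,0,1.05,0,-1,0,0,1.15,0,-1,0,0,1.25,0,-1,0,0,1.35,0,-1,0,0,1.45,0,-1,0,0,1.52,0,-1,0,0,1.57,0,-1,0,0,1.57]'

```text
t: 52.65
ee_pos: [0.5742, 0.1823, 0.1612]
tcp_rot: [-1.758, 1.57, 2.813]
contact_force: [-2.0, 4.1, 2.1]
gripper_width: 0.145
```

```bash
python3 - <<'E'
from plant import *
s=state();print(s["ee_pos"],s["gripper_width"],s["contact_force"],s["ft_torque"],s["joint_pos"][[0,5]])
E
```

```text
[0.57416391 0.18231157 0.16123678] 0.14533792657323422 [-1.97613273  4.07589831  2.09340194] [ 0.57455096  0.40631882 -0.17971855] [0.11093259 0.25225938]
```

Turning normally (j6 advanced 1.57 rad). Next the second half of this grip.

>>> move_arm --series '[0,0,0,0,0.05,0,0,0,0,0.15,0,0,0,0,0.25,0,0,0,0,0.35,0,0,0,0,0.45,0,0,0,0,0.55,0,0,0,0,0.65,0,0,0,0,0.75,0,0,0,0,0.85,0,0,0,0,0.95,0,0,0,0,1.05,0,0,0,0,1.15,0,0,0,0,1.25,0,0,0,0,1.35,0,0,0,0,1.45,0,0,0,0,1.52,0,0,0,0,1.57,0,0,0,0,1.57,0,0,0,0,1.57]'

```text
t: 54.23
ee_pos: [0.5737, 0.1831, 0.1613]
tcp_rot: [-0.662, 1.568, 2.343]
contact_force: [-5.1, 6.5, 2.5]
gripper_width: 0.151
```

```bash
python3 - <<'E'
from h import *
s=state();print(s["ee_pos"],s["gripper_width"],s["contact_force"],s["ft_torque"],s["joint_pos"][[0,5]])
E
```

```text
[0.57367963 0.18314858 0.16125169] 0.1513006687246779 [-5.13972432  6.48154613  2.54085407] [ 1.22616507  0.72187415 -0.16131702] [0.11165224 1.81908142]
```

>>> move_arm --series '[0.5,0,0,0,0,0.5,0,0,0,0,0.5,-10,0,0,0,0.5,-40,0,0,0,0.5,-60,0,0,-0.05,0.5,-60,0,0,-0.17,0.5,-60,0,0,-0.29,0.5,-60,0,0,-0.41,0.5,-60,0,0,-0.53,0.5,-60,0,0,-0.65,0.5,-60,0,0,-0.77,0.5,-60,0,0,-0.89,0.5,-60,0,0,-1.01,0.5,-60,0,0,-1.13,0.5,-60,0,0,-1.25,0.5,-60,0,0,-1.37,0.5,-60,0,0,-1.49,0.5,-60,0,0,-1.57,0.5,-60,0,0,-1.57]'

```text
t: 55.82
ee_pos: [0.5749, 0.1816, 0.222]
tcp_rot: [1.331, 1.57, -0.377]
contact_force: [0.3, -1.2, -0.7]
gripper_width: 0.5
```

```bash
python3 - <<'E'
from h import *
s=state();print(s["ee_pos"],s["joint_pos"][5]); knob()
E
```

```text
[0.57493334 0.18163095 0.2220062 ] 0.24721032649602695
top yellow 46 x,y mm -26.98913043478261 2.217391304347828 ang 175.3032033550446
side bar 2212 ((95.04817199707031, 46.201316833496094), (101.74952697753906, 91.84526824951172), 9.162347793579102) 212.99412296564196
side yellow 363 x,y mm -25.84710743801653 5.046831955922862 ang 168.9515990301009
side white 20339 2.084591179507349 -13.536235803136833
```

>>> move_arm --series '[0.5,0,0,0,-0.12,0.5,0,0,0,-0.24,0.5,0,0,0,-0.36,0.5,0,0,0,-0.48,0.5,0,0,0,-0.6,0.5,0,0,0,-0.72,0.5,0,0,0,-0.84,0.5,0,0,0,-0.96,0.5,0,0,0,-1.08,0.5,0,0,0,-1.2,0.5,0,0,0,-1.32,0.5,0,0,0,-1.44,0.5,0,0,0,-1.56,0.5,0,0,0,-1.57,0.5,0,0,0,-1.57]'

```text
t: 57.17
ee_pos: [0.5747, 0.1819, 0.2214]
tcp_rot: [-0.493, 1.571, -0.638]
contact_force: [-0.5, 0.6, -0.0]
gripper_width: 0.503
```

```bash
python3 - <<'E'
from h import *
get_image("side");goto([.5742,.1825,.162],1.431)
E
```

```text
shift [59.4  0.5 -0.6] turn -0.005730047730392096 j6 -1.31
```

The disc's yellow line sits at 169–175° as expected (screw ≈ 3.25, no slip). Regrip.

>>> move_arm --series '[0.5,20,0,0,0,0.5,40,0,0,0,0.5,50,0,0,0,0.5,56,0,0,0,0.5,58,0,0,0,0.5,58,0,0,0,0.3,58,0,0,0,0.1,58,0,0,0,0,58,0,0,0,0,58,0,0,0,0,58,0,0,0,0,58,0,0,0.05,0,58,0,0,0.15,0,58,0,0,0.25,0,58,0,0,0.35,0,58,0,0,0.42,0,58,0,0,0.46,0,58,0,0,0.5]'

```text
t: 58.72
ee_pos: [0.575, 0.1825, 0.1643]
tcp_rot: [1.02, 1.569, 0.378]
contact_force: [0.1, 4.3, 6.4]
gripper_width: 0.15
```

```bash
python3 - <<'E'
from plant import *
s=state();print(s["ee_pos"],s["gripper_width"],s["contact_force"],s["ft_torque"],s["joint_pos"][[0,5]],s["effort"][5])
E
```

```text
[0.57498327 0.18245639 0.16431688] 0.14974654033868767 [0.07235271 4.32431817 6.42717807] [0.62765449 0.1292159  0.06388118] [ 0.1109801  -0.81744703] -0.4650705400854349
```

>>> move_arm --series '[0,0,0,0,0.05,0,0,0,0,0.1,0,0,0,0,0.15]'

```text
t: 58.97
ee_pos: [0.5749, 0.1824, 0.1643]
tcp_rot: [1.107, 1.569, 0.314]
contact_force: [-0.9, 2.9, 6.6]
gripper_width: 0.144
```

```bash
python3 -c "
from plant import *
s=state();print(s['gripper_width'],s['contact_force'],s['ft_torque'],s['joint_pos'][5],s['effort'][5])"
```

```text
0.14426599063102155 [-0.94974748  2.87197599  6.63126605] [0.53957803 0.17854271 0.11548403] -0.6671300675219665 -0.6934995576739311
```

>>> move_arm --series '[0,0,0,0,0.05,0,0,0,0,0.1,0,0,0,0,0.15]'

```text
t: 59.22
ee_pos: [0.5748, 0.1823, 0.1643]
tcp_rot: [1.259, 1.569, 0.316]
contact_force: [-1.4, 4.3, 7.4]
gripper_width: 0.146
```

```bash
python3 -c "
from plant import *
s=state();print(s['gripper_width'],s['contact_force'],s['ft_torque'],s['joint_pos'][5],s['effort'][5])"
```

```text
0.14620680552632445 [-1.44708319  4.2769922   7.41672372] [0.43726799 0.29347566 0.23989145] -0.5172308711555134 -0.5606860108673573
```

>>> move_arm --series '[0,0,0,0,0.05,0,0,0,0,0.1,0,0,0,0,0.15]'

```text
t: 59.47
ee_pos: [0.5747, 0.1823, 0.1643]
tcp_rot: [1.32, 1.569, 0.227]
contact_force: [-1.5, 2.1, 6.9]
gripper_width: 0.147
```

```bash
python3 -c "
from plant import *
s=state();print(s['gripper_width'],s['contact_force'],s['ft_torque'],s['joint_pos'][5],s['effort'][5])
from h import *
knob()"
```

```text
0.1468671245476454 [-1.47076507  2.06536999  6.85922636] [0.43574099 0.36406112 0.17870636] -0.36728080502034394 -0.5742786638438702
top yellow 77 x,y mm -18.324675324675326 20.22077922077922 ang 132.1838119086333
top white 8 -36.0 26.25
side bar 360 ((78.91357421875, 25.0422306060791), (27.041109085083008, 59.52799606323242), 23.355562210083008) 212.3138888888889
side yellow 356 x,y mm -16.84129213483146 22.13623595505618 ang 127.263949279969
side white 13945 -4.892506274650415 -2.159806382215848
```

The yellow line reads 132°/127°, so the screw is at ≈ 3.97 against a knob turn of ≈ 4.18. The plate has met the strips and slip is ≈ 0.2. Turn 0.42 rad more.

>>> move_arm --series '[0,0,0,0,0.06,0,0,0,0,0.13,0,0,0,0,0.2,0,0,0,0,0.27,0,0,0,0,0.34,0,0,0,0,0.4,0,0,0,0,0.42,0,0,0,0,0.42,0,0,0,0,0.42]'

```text
t: 60.32
ee_pos: [0.5744, 0.1823, 0.1643]
tcp_rot: [1.976, 1.57, 0.466]
contact_force: [-2.7, 2.6, 7.8]
gripper_width: 0.145
```

```bash
python3 -c "
from h import *
s=state();print(s['gripper_width'],s['contact_force'],s['ft_torque'],s['joint_pos'][5],tool()[1][:2,1])
knob()"
```

```text
0.14473239299817559 [-2.70779399  2.58031466  7.82606851] [0.46183761 0.61139844 0.02900855] 0.05053958995399283 [0.99817901 0.0603194 ]
top white 5 -36.1 26.3
side bar 507 ((91.50975036621094, 27.81219482421875), (29.264232635498047, 54.26803970336914), 24.775142669677734) 213.1518737672584
side yellow 429 x,y mm -16.33100233100233 21.31002331002331 ang 127.46486247452579
side white 14064 -1.0373649032992063 -1.243529579067122
```

The screw stayed at the same angle (127.5° versus 127.3°) while the knob slipped on. Now I let go and check.

>>> move_arm --series '[0.5,0,0,0,0,0.5,0,0,0,0,0.5,0,0,0,0,0.5,-10,0,0,0,0.5,-40,0,0,0,0.5,-80,0,0,0,0.5,-110,0,0,0,0.5,-110,40,0,0,0.5,-110,-40,0,0,0.5,-110,-80,0,0,0.5,-110,-120,0,0,0.5,-110,-160,0,0,0.5,-110,-200,0,0,0.5,-110,-240,0,0,0.5,-110,-240,0,0,0.5,-110,-240,0,0]'

```text
t: 61.75
ee_pos: [0.3305, 0.1675, 0.2744]
tcp_rot: [1.486, 1.57, -0.023]
contact_force: [0.9, 0.4, 0.8]
gripper_width: 0.503
```

```bash
python3 - <<'E'
from h import *
print(tool()[0],state()["t"])
knob()
o=cv2.imread("pics/k_top.png")[:,:181];hsv=cv2.cvtColor(o,cv2.COLOR_BGR2HSV)
m=(hsv[...,1]<70)&(hsv[...,2]>120);m[:, :]&=np.hypot(*np.mgrid[-90:91,-90:91])<62
q=np.argwhere(m&(np.hypot(*np.mgrid[-90:91,-90:91])>15)); print("white",len(q),((q.mean(0)[::-1]-90)*[.5,-.5]) if len(q) else "")
ob=(hsv[...,0]>4)&(hsv[...,0]<18)&(hsv[...,1]>120)&(hsv[...,2]>110);print("orange",cv2.minAreaRect(np.argwhere(ob)[:,::-1].astype(np.float32)))
# tray and plate
row=edge();ys=np.arange(.064,.096,.003)
for x in(-.1,0,.1): print(x,[int(c) for b,g,c in row([x]*len(ys),ys,.018)])
for n,l in(("top",("pot","jar2","spacer","crate","paddle")),("side",("pot","jar2","spacer","paddle","strip1"))):
    get_image(n)
    for k in l:
        for d in finder.find_in(n,k)[:2]: print(n,k,round(d["score"],2),np.round(d["position"]))
E
```

```text
[0.33045836 0.16749168 0.27435479] 61.75
top yellow 252 x,y mm -15.968253968253968 17.849206349206348 ang 131.81644623163817
side bar 2703 ((76.0, 66.0), (132.0, 66.0), 90.0) 211.93747687754347
side yellow 419 x,y mm -16.324582338902147 21.30668257756563 ang 127.45832285238048
side white 22815 2.1360070129300865 -9.804120096427788
white 1655 [ 6.86827795 21.26193353]
orange ((104.0, 72.0), (144.0, 152.0), 90.0)
-0.1 [184, 191, 165, 154, 125, 88, 74, 54, 47, 36, 27]
0 [203, 191, 164, 150, 126, 96, 88, 97, 134, 175, 178]
0.1 [192, 194, 171, 153, 125, 92, 89, 104, 127, 189, 194]
top pot 0.83 [357. 310.]
top pot 0.29 [314. 309.]
top spacer 0.63 [439. 180.]
top crate 0.55 [176. 262.]
top paddle 0.86 [178. 182.]
top paddle 0.68 [186. 262.]
side pot 0.83 [384. 235.]
side jar2 0.73 [382. 269.]
side jar2 0.44 [297. 291.]
side spacer 0.59 [272. 188.]
side paddle 0.76 [326. 378.]
side paddle 0.61 [223. 383.]
```

```bash
python3 - <<'E'
from h import *
o=cv2.imread("pics/k_top.png")[:,:181];hsv=cv2.cvtColor(o,cv2.COLOR_BGR2HSV)
Y,X=np.mgrid[-90:91,-90:91]*.5;Y=-Y;R=np.hypot(X,Y);best=[]
# bar angle: mean orange-ness along 54x14 bar mask minus surroundings, for each angle, centre free
org=((hsv[...,0]>3)&(hsv[...,0]<20)&(hsv[...,1]>110)).astype(float)
for a in range(0,180,2):
    t=np.radians(a)
    for cx in(-2,0,2):
        for cy in(-2,0,2):
            u=(X-cx)*np.cos(t)+(Y-cy)*np.sin(t);v=-(X-cx)*np.sin(t)+(Y-cy)*np.cos(t)
            far=(abs(u)<27)&(abs(u)>20)
            best.append((org[far&(abs(v)<7)].mean()-org[far&(abs(v)>9)&(abs(v)<16)].mean(),a,cx,cy))
print(sorted(best)[-4:])
for a in range(60,131,6):
    t=np.radians(a);print(a,[tuple(int(k) for k in o[int(90-2*r*np.sin(t)),int(90+2*r*np.cos(t))]) for r in(12,16,20,24,28)])
E
```

```text
[(np.float64(0.5679775717393556), 94, -2, -2), (np.float64(0.579554283642391), 100, -2, -2), (np.float64(0.5956632653061225), 98, -2, -2), (np.float64(0.599236641221374), 96, -2, -2)]
60 [(38, 60, 85), (37, 39, 40), (51, 52, 53), (131, 132, 132), (139, 139, 137)]
66 [(41, 74, 109), (32, 36, 40), (42, 43, 43), (127, 129, 126), (139, 139, 138)]
72 [(59, 91, 126), (34, 61, 91), (46, 48, 52), (124, 123, 119), (136, 138, 136)]
78 [(99, 113, 135), (56, 88, 126), (39, 67, 98), (107, 115, 127), (142, 141, 139)]
84 [(125, 128, 139), (88, 106, 131), (66, 92, 126), (90, 106, 131), (131, 134, 136)]
90 [(137, 136, 140), (121, 127, 136), (113, 120, 133), (103, 114, 130), (129, 131, 132)]
96 [(138, 136, 135), (136, 134, 132), (139, 137, 135), (125, 126, 128), (130, 131, 132)]
102 [(130, 128, 130), (122, 123, 125), (122, 127, 135), (110, 120, 128), (128, 129, 131)]
108 [(100, 108, 125), (94, 109, 127), (84, 108, 137), (66, 93, 122), (124, 126, 127)]
114 [(82, 101, 130), (54, 85, 122), (44, 74, 108), (31, 54, 84), (132, 131, 128)]
120 [(63, 91, 130), (41, 72, 108), (25, 48, 77), (25, 35, 53), (130, 129, 126)]
126 [(43, 73, 111), (26, 50, 79), (24, 32, 52), (36, 39, 47), (96, 97, 96)]
```

The white line is at about 97° and the yellow at 132°, so slip ≈ 0.61 rad (two clicks). The tray still sits at 76 mm, and the finder's pixels for the cup, jar and stick stay within a few of the start. Handing in.

```bash
python3 -c "
from plant import *
print(job_done())"
```

```text
the job is handed in; nothing more can be done
None
```

The job is done and handed in at about t = 62 s of the 210 s allowed. The call reported no verdict.

**What I did**
1. Put the paddle in the blue crate.
2. Dragged the empty tray by its near rim onto the press axis, still out on the table.
3. Laid the three clay strips side by side in the tray; no fourth was in the scene.
4. Pushed the tray into the red outline.
5. Turned the knob clockwise in two grips, stopped, let go and withdrew the arm.

**Last checks**
- **Tray:** its leading edge is at 76 mm along the press's y, as nominal. Its side edges were at −128 and +127.5 mm just before pressing. The edge profile is uniform across the width, so it is square.
- **Press:** the disc's yellow line is at 132° and the knob's white line at about 97°. That puts the screw at about 3.98 rad and the slip at about 0.61 rad, or two clicks.
- **Bystanders and paddle:** the cup, jar and stick are within a few pixels of where they started, and the paddle is in the crate.

**What failed or disagreed**
- **Height:** the reported tool height read roughly 10–20 mm low against the pictures and contacts, and the error varied with reach. It caused two empty closings on the paddle, one on the tray rim, and a failed grip on one strip. That grip pressed with up to about 33 N. I fixed each by going lower while watching the force.
- **Yellow line:** the side camera read it about 5° lower than the top camera, in every reading after the knob was turned. I used the top camera's value.
- **Strips:** after the tray went under the plate they are hidden. I last saw them partway through the slide, and only the knob's stop and slip shows they are being pressed.
- **Jar:** in the last check I saw it only in the side picture.

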